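Fit the laser cutter's mirrors in place of their transport plugs

ROBOT

A 6-joint arm with a two-finger parallel gripper is mounted at the origin on the work surface. World frame = base frame: x ahead of the robot, y to its left, z up, the work surface at z = 0. Lengths are in m, angles in rad, forces in N, time in s.
With the tool pointing down it reaches from about 0.325 to 0.775 m from the base axis. Payload 5.5 kg.
Tool frame: the origin (TCP) lies at the centre of the arm's flange, where the gripper is bolted on; the fingertips stand 173 mm ahead of it and the grasp point (between the pads) lies 155 mm ahead of it; x points along the fingers, z is the direction in which the jaws open and shut, and the axes are right-handed (so a half turn about x gives the same grasp; the last joint's range is limited). The gripper opens to 85 mm and grips with 20 to 120 N. Pads are 22 mm wide; open, the fingers measure 114 mm over their backs; the gripper's body (76 mm by 85 mm) begins 54 mm behind the grasp point. The pads swing forward as they close: fully open they stand 13 mm farther back than shut.
Start: joints at [-1.22, 0.091, 1.231, -0, 1.82, -0.057], TCP at [0.238, -0.551, 0.405] pointing down, gripper open.
Joint ranges: [-2.87, 2.87], [-0.86, 2.18], [0.17, 2.46], [-1.51, 4.65], [0.06, 2.69], [-2.65, 2.65]. Speed limits (rad/s): [2.57, 2.57, 3.01, 3.14, 3.14, 3.14].

INTERFACE

Orientations are given as a unit quaternion [w, x, y, z].
In Python, from workcell import bot, vision gives the robot as it stands.
- The arm moves only by the tool servo_tool, never from a script. Its argument "rows" is a list of rows, each an object with "slide": the shift along the tool's x, y, z in mm, a list of three; "turn": the turn, a rotation vector about the tool's x, y, z in degrees, a list of three; "hand": the gripper's target within -1 to 1 (fully open at 1, half-way at 0, shut at -1). In form: [{"slide": [tx, ty, tz], "turn": [ax, ay, az], "hand": hand}, ...]. A call has 1 to 5 rows; each row is the pose to reach, as a shift and turn from the pose commanded when the call began, along the tool's axes at that moment; what a row does not reach only later rows make up. A row lasts 1/12 s, in which the tool goes at most 41.7 mm and 7.16 degrees, less where a joint would pass 70% of its speed; a pose out of reach is approached as far as the arm can. A call with a gripper value outside its range is refused whole. The fingers move at their own pace and stop on an object; "squeeze" is the grip in N (left out, the last holds). Time passes only in rows, so rows that repeat a pose let the fingers close. It gives the time, the measured TCP pose, the force and the opening at its end, in the units of the state.
- bot.observe(): the state, without advancing time (a new reading comes with each control period).
- vision.camera(name): name is "scene" or "top"; returns a dict with "image" (400x640x3 uint8, red, green, blue), "range_z" (400x640 float32, m along the optical axis (not along the pixel's ray), 0 where there is no reading), "fx", "fy", "cx", "cy" (pixels), "k1" (the pictures are not rectified: a ray, as slopes to the right and down, at radius r is drawn at 1 + k1 r^2 times it, then the intrinsics apply), "eye" and "attitude" of the camera in the world. Camera axes: x right, y up, looking along -z (the intrinsics and any distortion apply to the point x, -y, -z); pixel columns grow to the right and rows downward; lengths in m; the calibration is good to about 2 mm. A picture is of the moment at which its call begins.
- bot.close_job(): hands the job in, once; it reports no verdict.
The state is a dict: "clock": time; "qpos": joint angles; "qd": joint speeds; "joint_efforts": joint torques, N m; "position": TCP position; "tcp_rot": TCP orientation; "force": force on the tool from outside, world axes, zero at the start; "torque": the same for the moment, N m; "grip_width": opening from 0.0 (shut) to 1.0 (fully open).
Only numpy, scipy, OpenCV 4.12 (cv2) and the standard library are available. Lean on these libraries where they do the work, as an engineer would, in place of code of your own. Each camera call takes 0.05 s, during which the arm holds its last target.

TASK

Two or three of the laser's mirror mounts are still closed by tight red transport plugs: work each plug free by twisting it back and forth while pulling lightly, since a straight pull would lift the mount off its saddle, and put every plug in the yellow tray. Set each mirror cell from the blue mat, knob up, on a mount of its own inside the fence pins, so that it bears on all three balls, centred, and cannot rock. Keep the mounts down on their saddles and leave the bottle, the plywood and the screwdriver where they are.

Things in the scene. Friction and masses are not known exactly. Their poses are not given: they have to be found in the camera images.
- seat_a (a point): Mirror mount A: point on its bore axis at the height of its three steel ball tops (50 mm above the table); z up. Balls on a 23 mm radius at +90, +210, +330 deg. Between them three black fence pins, 6 mm thick, on a 33 mm radius, 5 mm higher than the balls, leave 2 mm around a mirror cell. Middle: bore 35 mm wide, its floor 30 mm below this point, where a plug may sit.
- mount_a (a joint): Lift of mount A's aluminium block (90 x 90 x 30 mm, top 6 mm below the ball tops) off its dark 100 x 100 x 14 mm saddle, m: 0 = down in place. The saddle is fixed; only the block's weight and a soft spring, together about 18 N, hold it down, and it drops back when let go. It cannot turn.
- seat_b (a point): Mirror mount B: point on its bore axis at the height of its three steel ball tops (50 mm above the table); z up. Balls on a 23 mm radius at +90, +210, +330 deg. Between them three black fence pins, 6 mm thick, on a 33 mm radius, 5 mm higher than the balls, leave 2 mm around a mirror cell. Middle: bore 35 mm wide, its floor 30 mm below this point, where a plug may sit.
- mount_b (a joint): Lift of mount B's aluminium block (90 x 90 x 30 mm, top 6 mm below the ball tops) off its dark 100 x 100 x 14 mm saddle, m: 0 = down in place. The saddle is fixed; only the block's weight and a soft spring, together about 18 N, hold it down, and it drops back when let go. It cannot turn.
- seat_c (a point): Mirror mount C: point on its bore axis at the height of its three steel ball tops (50 mm above the table); z up. Balls on a 23 mm radius at +90, +210, +330 deg. Between them three black fence pins, 6 mm thick, on a 33 mm radius, 5 mm higher than the balls, leave 2 mm around a mirror cell. Middle: bore 35 mm wide, its floor 30 mm below this point, where a plug may sit.
- mount_c (a joint): Lift of mount C's aluminium block (90 x 90 x 30 mm, top 6 mm below the ball tops) off its dark 100 x 100 x 14 mm saddle, m: 0 = down in place. The saddle is fixed; only the block's weight and a soft spring, together about 18 N, hold it down, and it drops back when let go. It cannot turn.
- plug_a_grip (a point): Red transport plug, centre of its grip bar, 30 long (x) x 14 wide (y, pinch here) x 32 mm high; z up along the plug. Plug 70 mm long, foot 54 mm below this point, top 16 mm above; under the bar a 20 mm thick neck, then a rubber collar 26 mm thick (10 to 22 mm above the foot), then a 21 mm shank. 60 g. May be absent. Starts on a bore's floor, this point 24 mm above the ball tops.
- plug_b_grip (a point): Red plug like plug A, same point and axes. May be absent. In the bore three sprung rubber pads grip any plug's collar: a straight pull needs 24 to 33 N, more than holds the mount down. While it turns (torque about 0.4 Nm) a few newtons lift it, if it turns clearly faster than it rises (3 mm or less per 0.7 rad). After about 11 mm of rise it is free.
- plug_c_grip (a point): Red plug like plugs A and B, same point and axes, same tight fit. May be absent.
- mirror_a_knob (a point): Mirror cell: brass disc 56 mm across, 10 mm thick, mirror face down, with an upright aluminium knob (22 mm across, 30 mm high) in the middle to hold it by. This point is half-way up the knob, 25 mm above the underside, 15 mm below the knob's top; z up. 100 g. Starts on the blue mat. Fits any mount. May be absent.
- mirror_b_knob (a point): Mirror cell: brass disc 56 mm across, 10 mm thick, mirror face down, with an upright aluminium knob (22 mm across, 30 mm high) in the middle to hold it by. This point is half-way up the knob, 25 mm above the underside, 15 mm below the knob's top; z up. 100 g. Starts on the blue mat. Fits any mount. May be absent.
- mirror_c_knob (a point): Mirror cell: brass disc 56 mm across, 10 mm thick, mirror face down, with an upright aluminium knob (22 mm across, 30 mm high) in the middle to hold it by. This point is half-way up the knob, 25 mm above the underside, 15 mm below the knob's top; z up. 100 g. Starts on the blue mat. Fits any mount. May be absent.
- tray_in (a point): Centre of the inner floor of the fixed yellow open tray, 120 (x) x 200 (y) mm outside, walls 4 mm thick, rim 35 mm above the table, floor 4 mm above it.
- mat: Fixed blue mat, 100 (x) x 290 (y) x 4 mm; origin under its centre.
- cleaner_mid (a point): Bystander: white bottle 44 mm across and 110 mm high, its centre.
- tiles_mid (a point): Bystander: plywood block 90 x 90 x 18 mm, its centre.
- driver_grip (a point): Bystander: screwdriver lying on the table, the middle of its handle.
Things that resemble listed ones, but are neither listed nor needed, are in the scene too. What is shaped like the part that bears plug_a_grip but green is not meant.

How it is judged:
By the outcome, as a careful person would: the job done as asked, in the order asked, and still so for the second after the job is handed in, with the robot touching nothing.
Of plug_a, plug_b, plug_c only 2 to 3 are there at a start; the rules pass over those that are not, and their reading is None.
Of mirror_a, mirror_b, mirror_c only 2 to 3 are there at a start; the rules pass over those that are not, and their reading is None.
At some moment in a run one of mirror_a, mirror_b, mirror_c may be knocked a few centimetres aside while the robot is not near it.
Once in a run the grip may slacken for a moment while it holds something.
It also fails if it takes over 210 s, if anything falls off the work surface, if the arm or the gripper's body presses on something with over 40 N, if the wrist force passes 120 N, or if a joint passes its speed limit or range.

## Working session

There is one attempt and no reset: what is moved stays moved. The work goes in short steps, Python scripts to look and compute and a tool call to move; the robot and the scene stay as the last step left them, time stands still between calls to the robot, and variables do not carry over. Pictures are saved under pics/ and viewed, and the job is handed in when it is done.

Besides the shell and the picture viewer there is one more tool, called after ">>>" as name([rows], argument=value, ...), one row to a line, values as JSON. servo_tool: Moves the arm, as the interface text tells. Its arguments: {"type":"object","properties":{"rows":{"type":"array","items":{"type":"object","properties":{"slide":{"type":"array","items":{"type":"number"}},"turn":{"type":"array","items":{"type":"number"}},"hand":{"type":"number"}}}},"squeeze":{"type":"number"}},"required":["rows"]}

```bash
ls -la; mkdir -p pics; python3 - <<'E'
from workcell import bot, vision
import cv2, json
s=bot.observe(); print(s)
for n in("scene","top"):
    c=vision.camera(n); cv2.imwrite(f"pics/{n}0.png",c["image"][:,:,::-1])
    print(n,{k:c[k] for k in c if k not in("image","range_z")})
E
```

```text
total 12
drwxr-xr-x  3 agent agent 4096 Dec  7 07:10 .
drwxr-xr-x 23 root  root  4096 Dec  7 07:10 ..
drwxr-xr-x  2 agent agent 4096 Dec  7 07:10 pics
{'clock': 0.0, 'qpos': array([-1.21972634e+00,  9.18627790e-02,  1.23191685e+00, -5.09065609e-06,
        1.81981937e+00, -5.66889729e-02]), 'qd': array([ 1.05740097e-03, -2.06641401e-03,  6.72532641e-04,  3.30296853e-04,
        9.97280472e-05,  8.29128160e-04]), 'joint_efforts': array([ 2.23331499e-04, -4.58720863e+01, -4.18026030e+01, -1.45644135e-04,
        1.16850776e-02,  1.32374205e-05]), 'position': array([ 0.23795235, -0.5508515 ,  0.40353071]), 'tcp_rot': array([ 0.59030792,  0.38883062,  0.59144945, -0.38798822]), 'force': array([-0.31396841, -0.36717062,  0.41461439]), 'torque': array([-0.01068474, -0.02857428,  0.01256612]), 'grip_width': 0.9990978782618462}
scene {'fx': 420.7989324814888, 'fy': 420.7989324814888, 'cx': 323.8863286863916, 'cy': 197.91648416903413, 'k1': -0.07909761468258064, 'eye': array([ 0.91493273, -0.45116923,  0.88718918]), 'attitude': array([0.9070886 , 0.27688035, 0.0895394 , 0.30415497])}
top {'fx': 461.99685793373015, 'fy': 461.99685793373015, 'cx': 313.07100575600737, 'cy': 195.3770396100204, 'k1': 0.03021058463556846, 'eye': array([0.36987961, 0.01542194, 1.17359096]), 'attitude': array([ 0.70786141,  0.05435484, -0.07853681, -0.69986409])}
```

View pics/scene0.png

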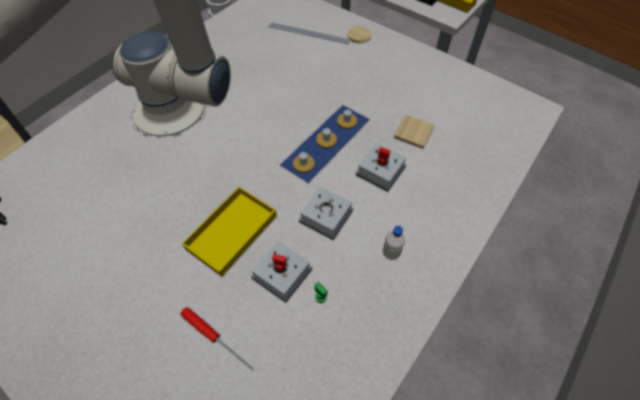

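View pics/top0.png

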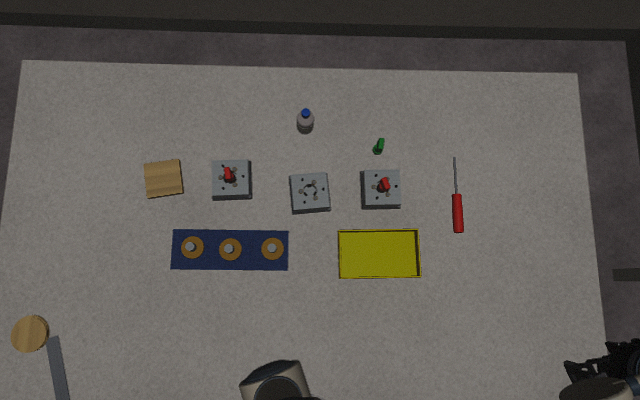

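Scene view: red plugs at (280,263) and (383,157), an empty mount at (326,210), three mirror cells at (304,160), (326,137) and (347,118), the tray at (230,230). The green look-alike is at (321,292), not wanted. In the top view the plugs are at about (384,185) and (228,174), the cells at (192,247), (230,249) and (272,249).

```bash
cat > h.py <<'E'
import numpy as np, cv2
from scipy.spatial.transform import Rotation as R
from workcell import bot, vision
def rot(q): return R.from_quat([q[1],q[2],q[3],q[0]]).as_matrix()
def cam(n):
    c=vision.camera(n); c["R"]=rot(c["attitude"]); c["K"]=np.array([[c["fx"],0,c["cx"]],[0,c["fy"],c["cy"]],[0,0,1]]); c["D"]=np.array([c["k1"],0,0,0,0.]); return c
def ray(c,u,v):
    p=cv2.undistortPoints(np.array([[[u,v]]],float),c["K"],c["D"])[0,0]
    d=c["R"]@np.array([p[0],-p[1],-1]); return d
def plane(c,u,v,z):
    d=ray(c,u,v); e=np.array(c["eye"]); return e+d*(z-e[2])/d[2]
def tri(obs):
    A=np.zeros((3,3));b=np.zeros(3)
    for c,u,v in obs:
        d=ray(c,u,v);d/=np.linalg.norm(d);P=np.eye(3)-np.outer(d,d);A+=P;b+=P@c["eye"]
    x=np.linalg.solve(A,b); return x,[np.linalg.norm((np.eye(3)-np.outer(*(2*[ray(c,u,v)/np.linalg.norm(ray(c,u,v))])))@(x-c["eye"])) for c,u,v in obs]
def proj(c,X):
    X=np.atleast_2d(X); p=(X-c["eye"])@c["R"]; q=np.c_[p[:,0]/-p[:,2],-p[:,1]/-p[:,2]]
    r2=(q**2).sum(1); q=q*(1+c["k1"]*r2)[:,None]
    return np.c_[q[:,0]*c["fx"]+c["cx"],q[:,1]*c["fy"]+c["cy"]]
def crop(c,u0,v0,w,h,s,name,step=10):
    im=cv2.resize(c["image"][v0:v0+h,u0:u0+w,::-1],None,fx=s,fy=s,interpolation=cv2.INTER_CUBIC)
    for k in range((u0+step-1)//step*step,u0+w,step):
        x=int((k-u0+.5)*s); cv2.line(im,(x,0),(x,6),(255,0,255),1); cv2.putText(im,str(k),(x-9,16),0,.33,(255,0,255),1)
    for k in range((v0+step-1)//step*step,v0+h,step):
        y=int((k-v0+.5)*s); cv2.line(im,(0,y),(6,y),(255,0,255),1); cv2.putText(im,str(k),(8,y+4),0,.33,(255,0,255),1)
    cv2.imwrite(f"pics/{name}.png",im)
def pc(c):
    h,w=c["range_z"].shape; uu,vv=np.meshgrid(np.arange(w),np.arange(h))
    p=cv2.undistortPoints(np.stack([uu,vv],-1).reshape(-1,1,2).astype(float),c["K"],c["D"]).reshape(h,w,2)
    d=np.stack([p[...,0],-p[...,1],-np.ones((h,w))],-1)
    return c["eye"]+(d*c["range_z"][...,None])@c["R"].T
E
python3 - <<'E'
from h import *
t=cam("top"); s=cam("scene")
crop(t,205,145,80,75,10,"t1"); crop(t,280,145,80,75,10,"t2"); crop(t,350,145,80,75,10,"t3"); crop(t,165,222,130,55,6,"t4")
crop(s,240,230,80,75,8,"s1"); crop(s,350,130,65,60,10,"s3"); crop(s,280,100,95,85,8,"s4")
P=pc(t); Q=pc(s)
for u,v in [(384,185),(228,174),(192,247),(230,249),(272,249),(380,254),(310,190),(100,300)]: print((u,v),P[v,u].round(4))
for u,v in [(280,263),(383,157),(304,158),(230,230)]: print((u,v),Q[v,u].round(4))
E
```

```text
(384, 185) [ 0.6045 -0.1918  0.0904]
(228, 174) [0.6256 0.183  0.09  ]
(192, 247) [0.4543 0.2682 0.0452]
(230, 249) [0.4503 0.1771 0.0458]
(272, 249) [0.4514 0.0762 0.0437]
(380, 254) [ 0.4446 -0.1943  0.0045]
(310, 190) [ 0.6046 -0.0155  0.0156]
(100, 300) [ 0.3279  0.4911 -0.0012]
(280, 263) [ 0.6168 -0.2011  0.0744]
(383, 157) [0.6336 0.1771 0.0711]
(304, 158) [0.4645 0.0706 0.0454]
(230, 230) [ 0.4375 -0.1855  0.0015]
```

```bash
python3 - <<'E'
import cv2,numpy as np
a=[cv2.resize(cv2.imread(f"pics/{n}.png"),(400,375)) for n in("t1","t2","t3")]
b=cv2.imread("pics/t4.png"); print(b.shape)
im=np.zeros((375,800,3),np.uint8); im[:,:400]=a[0]; im[:,400:]=a[2]; cv2.imwrite("pics/m1.png",im)
E
```

```text
(330, 780, 3)
```

View pics/t1.png

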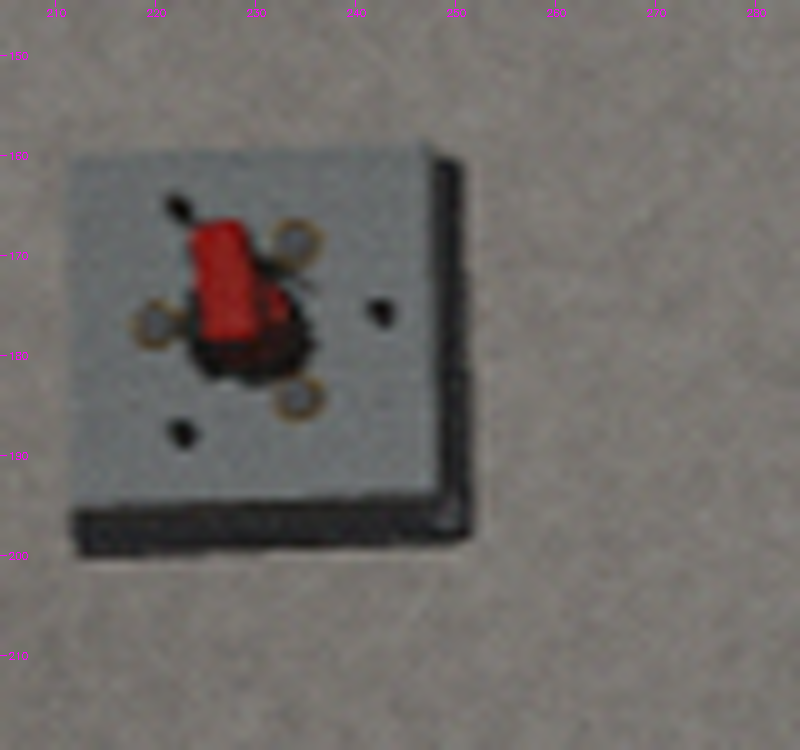

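View pics/t2.png

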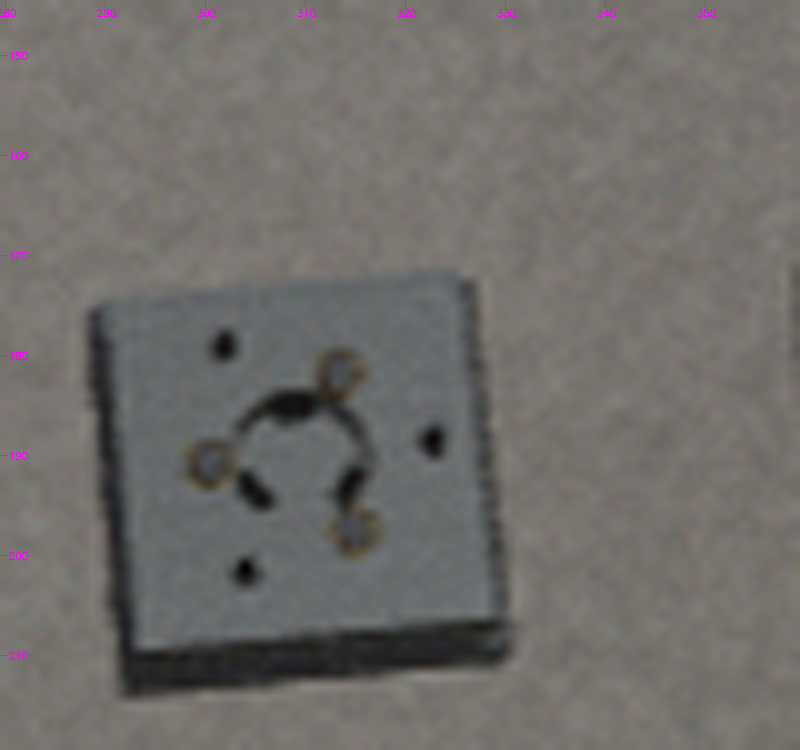

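View pics/t3.png

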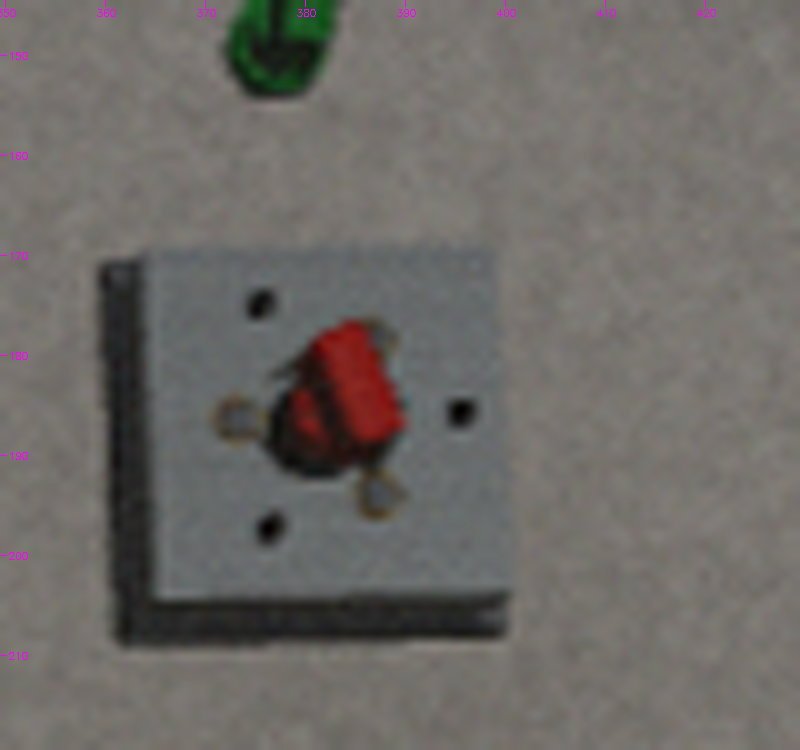

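View pics/t4.png

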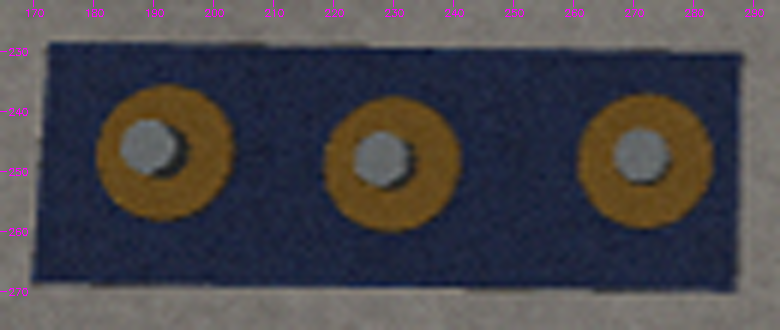

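View pics/s1.png

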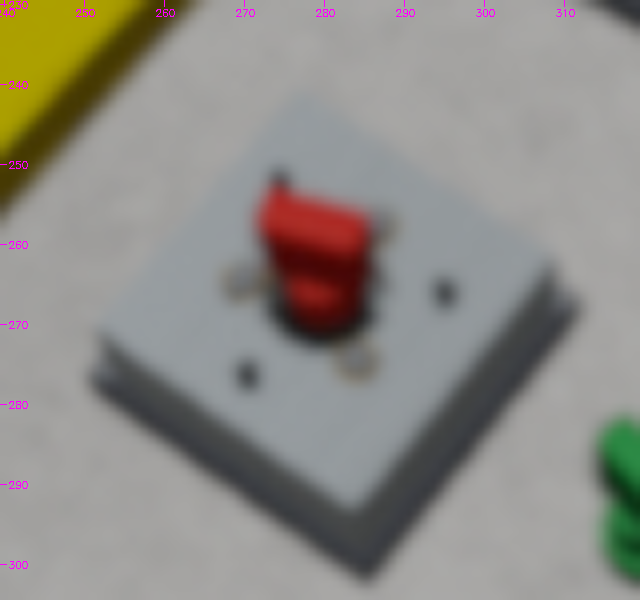

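View pics/s3.png

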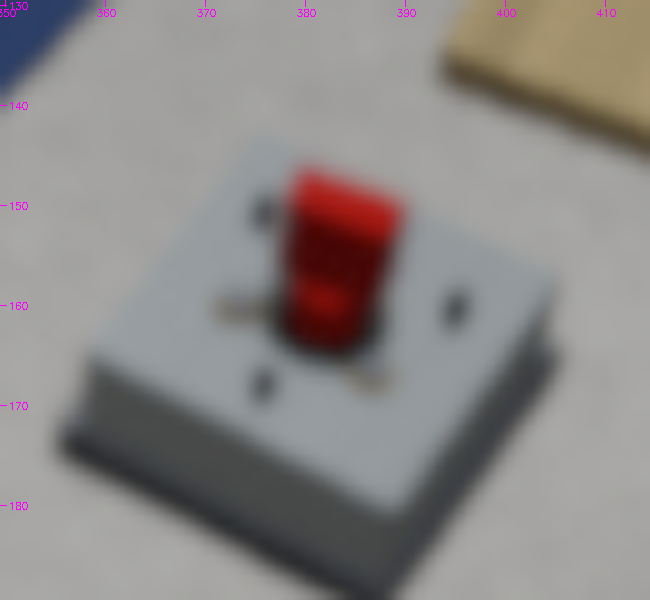

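View pics/s4.png

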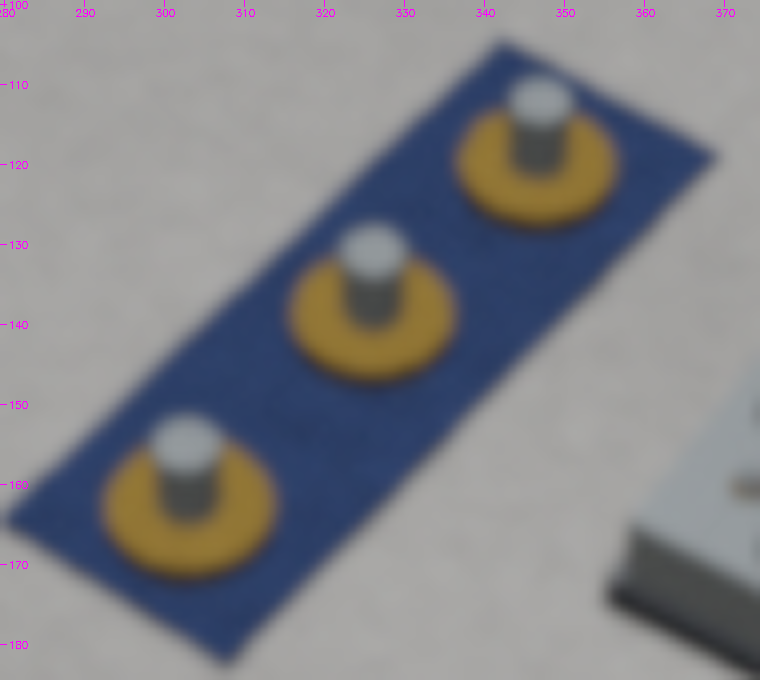

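Top-crop readings: M1 balls (220,177), (234,169), (234,184); M2 balls (301,191), (314,182), (315,198); M3 balls (373.5,186), (387,178), (387,194). Bar tops are at (226.8,172.6) and (385.4,182.6). The matching points in the scene view let me triangulate.

```bash
python3 - <<'E'
from h import *
t=cam("top"); s=cam("scene")
def T(n,a,b):
    x,e=tri([(t,*a),(s,*b)]); print(n,x.round(4),np.round(e,4))
T("bar1",(226.8,172.6),(384.3,149.8)); T("bar3",(385.4,182.6),(278.75,257.25))
T("ballM3a",(373.5,186.3),(270,264.9));T("ballM3b",(387.4,194.1),(284.25,274.5));T("ballM3c",(387.4,178.3),(287.25,258.1))
T("knobL",(189.3,246.0),(347.1,112.1));T("knobM",(228.2,248),(326.25,130.9));T("knobR",(271.3,247.3),(302.75,155))
B={"M1":[(220.2,176.8),(234.2,168.8),(234.4,184.3)],"M2":[(300.6,191.1),(313.6,181.8),(315,197.6)],"M3":[(373.5,186.3),(387.4,178.3),(387.4,194.1)]}
Pn={"M1":[(222.3,165.3),(242.6,175.8),(222.8,187.9)],"M2":[(301.9,179.1),(322.8,188.6),(304.1,201.7)],"M3":[(375.6,174.9),(395.6,185.7),(376.6,197.3)]}
for k in B:
    b=np.array([plane(t,*p,0.047) for p in B[k]]); q=np.array([plane(t,*p,0.050) for p in Pn[k]])
    c=b.mean(0); c2=q.mean(0)
    print(k,"balls",c.round(4),"r",np.linalg.norm((b-c)[:,:2],axis=1).round(4),"ang",np.degrees(np.arctan2(*(b-c)[:,[1,0]].T)).round(0),"pins",c2.round(4),np.linalg.norm((q-c2)[:,:2],axis=1).round(4))
# bar tops from top view edges at z=.09
for n,c4 in {"bar1":[(190,230),(240,220),(257,338),(205,340)],"bar3":[(312,335),(360,320),(405,425),(362,445)]}.items():
    u0=205 if n=="bar1" else 350
    p=np.array([plane(t,u0+x/10-.5,145+y/10-.5,0.09) for x,y in c4])[:,:2]
    d=(p[3]+p[2]-p[0]-p[1])/2; w=(p[1]+p[2]-p[0]-p[3])/2
    print(n,p.mean(0).round(4),"len",np.linalg.norm(d).round(4),"w",np.linalg.norm(w).round(4),"yaw",np.degrees(np.arctan2(d[1],d[0])).round(1), "wang",np.degrees(np.arctan2(w[1],w[0])).round(1))
# tray corners / disks
P=pc(t); im=t["image"].astype(int)
m=(im[...,0]>110)&(im[...,1]>100)&(im[...,2]<60); m[:200]=0
cnt=P[m]; print("tray ext",cnt[:,:2].min(0),cnt[:,:2].max(0))
st=bot.observe(); print(rot(st["tcp_rot"]).round(3))
E
```

```text
bar1 [0.6295 0.1863 0.0873] [0.0002 0.0002]
bar3 [ 0.611  -0.1962  0.0869] [0.0003 0.0003]
ballM3a [ 0.6004 -0.1909  0.0369] [0.0196 0.0196]
ballM3b [ 0.6082 -0.2061  0.0057] [0.0139 0.0139]
ballM3c [ 0.6246 -0.1946  0.0945] [0.0066 0.0066]
knobL [0.4566 0.2749 0.0438] [0.0002 0.0002]
knobM [0.4528 0.1818 0.0439] [0. 0.]
knobR [0.4552 0.0776 0.044 ] [0.0004 0.0004]
M1 balls [0.6292 0.1854 0.047 ] r [0.0232 0.0228 0.0231] ang [  92.  -28. -147.] pins [0.6293 0.1859 0.05  ] [0.0332 0.0329 0.033 ]
M2 balls [ 0.5979 -0.014   0.047 ] r [0.0229 0.0234 0.0229] ang [  97.  -24. -145.] pins [ 0.5983 -0.0136  0.05  ] [0.0331 0.033  0.0331]
M3 balls [ 0.6107 -0.1969  0.047 ] r [0.0233 0.0238 0.0229] ang [  91.  -31. -151.] pins [ 0.6108 -0.196   0.05  ] [0.0328 0.0327 0.033 ]
bar1 [0.6288 0.186 ] len 0.0284 w 0.0122 yaw -169.9 wang -82.0
bar3 [ 0.6105 -0.1955] len 0.0286 w 0.012 yaw -157.4 wang -68.0
tray ext [ 0.21580344 -0.2890948 ] [0.50597103 0.64917367]
[[-0.     0.918  0.397]
 [ 0.001  0.397 -0.918]
 [-1.     0.    -0.001]]
```

M1, M2 and M3 agree between balls, pins and bars to about 1 mm. The red bars stand at about (0.611,-0.196) with yaw 22°, and at (0.629,0.186) with yaw 10°. The green one at top (379,146) is excluded: it is green and not in a bore. I'll go to the M3 plug first.

```bash
cat > go.py <<'E'
import sys
from h import *
# target TCP x y z, jaw-axis direction (deg, world yaw of tool z)
def d(x,y,z,jaw):
    s=bot.observe(); M=rot(s["tcp_rot"]); p=np.array(s["position"])
    best=None
    for j in (jaw,jaw+180):
        a=np.radians(j); zt=np.array([np.cos(a),np.sin(a),0]); xt=np.array([0,0,-1.]); W=np.c_[xt,np.cross(zt,xt),zt]
        rv=R.from_matrix(M.T@W).as_rotvec(degrees=True)
        q6=s["qpos"][5]-0
        if best is None or np.linalg.norm(rv)<np.linalg.norm(best): best=rv
    print("slide",((M.T@(np.array([x,y,z])-p))*1000).round(1),"turn",best.round(1))
    print("pos",p.round(4),"jaw",np.degrees(np.arctan2(M[1,2],M[0,2])).round(1),"q6",s["qpos"][5].round(2),"F",np.round(s["force"],1),"T",np.round(s["torque"],2),"w",round(s["grip_width"],3),"t",round(s["clock"],1))
d(*map(float,sys.argv[1:]))
E
python3 go.py 0.6108 -0.1962 0.30 112.5
```

```text
slide [ 104.4  482.9 -177.7] turn [ 0.9 -0.  -0. ]
pos [ 0.238  -0.5508  0.4043] jaw -66.6 q6 -0.06 F [0.4 0.5 0.5] T [-0.01 -0.02  0.03] w 1.004 t 0.3
```

>>> servo_tool([
  {"slide": [100, 483, -178], "turn": [0, 0, 0], "hand": 0.3},
  {"slide": [100, 483, -178], "turn": [0, 0, 0], "hand": 0.3},
  {"slide": [100, 483, -178], "turn": [0, 0, 0], "hand": 0.3},
  {"slide": [100, 483, -178], "turn": [0, 0, 0], "hand": 0.3},
  {"slide": [100, 483, -178], "turn": [0, 0, 0], "hand": 0.3},
], squeeze=60)

```text
clock: 0.72
position: [0.387, -0.4083, 0.3646]
tcp_rot: [0.591, 0.389, 0.591, -0.389]
force: [0.2, -0.2, -0.3]
grip_width: 0.647
```

>>> servo_tool([
  {"slide": [60, 270, -99], "turn": [1, 0, 0], "hand": 0.2},
  {"slide": [60, 270, -99], "turn": [1, 0, 0], "hand": 0.2},
  {"slide": [60, 270, -99], "turn": [1, 0, 0], "hand": 0.2},
  {"slide": [60, 270, -99], "turn": [1, 0, 0], "hand": 0.2},
  {"slide": [60, 270, -99], "turn": [1, 0, 0], "hand": 0.2},
])

```text
clock: 1.13
position: [0.5351, -0.2677, 0.3221]
tcp_rot: [0.588, 0.394, 0.587, -0.394]
force: [-0.3, 0.0, 0.8]
grip_width: 0.603
```

```bash
python3 go.py 0.6108 -0.1962 0.30 112.5
```

```text
slide [ 22.1  97.2 -37.3] turn [-0.1  0.  -0. ]
pos [ 0.5351 -0.2677  0.3221] jaw -67.6 q6 0.66 F [-0.3  0.   0.8] T [ 0.01 -0.02  0.03] w 0.603 t 1.1
```

>>> servo_tool([
  {"slide": [15, 85, -33], "turn": [0, 0, 0], "hand": 0.2},
  {"slide": [15, 85, -33], "turn": [0, 0, 0], "hand": 0.2},
  {"slide": [15, 85, -33], "turn": [0, 0, 0], "hand": 0.2},
  {"slide": [15, 85, -33], "turn": [0, 0, 0], "hand": 0.2},
  {"slide": [15, 85, -33], "turn": [0, 0, 0], "hand": 0.2},
])

```text
clock: 1.55
position: [0.6001, -0.2063, 0.307]
tcp_rot: [0.587, 0.393, 0.588, -0.393]
force: [-0.8, 0.1, -0.4]
grip_width: 0.597
```

```bash
python3 go.py 0.6108 -0.1962 0.233 112.5
```

```text
slide [74.  13.8 -5.3] turn [-0.1 -0.   0.1]
pos [ 0.6001 -0.2063  0.307 ] jaw -67.6 q6 0.79 F [-0.8  0.1 -0.4] T [-0.03 -0.   -0.06] w 0.597 t 1.6
```

>>> servo_tool([
  {"slide": [10, 14, -5], "turn": [0, 0, 0], "hand": 0.2},
  {"slide": [10, 14, -5], "turn": [0, 0, 0], "hand": 0.2},
  {"slide": [10, 14, -5], "turn": [0, 0, 0], "hand": 0.2},
])

```text
clock: 1.8
position: [0.6106, -0.1973, 0.2967]
tcp_rot: [0.587, 0.394, 0.588, -0.394]
force: [-1.7, -0.2, -0.1]
grip_width: 0.603
```

```bash
python3 go.py 0.6108 -0.1962 0.233 112.5; python3 - <<'E'
from h import *
s=cam("scene"); crop(s,200,150,140,140,5,"a1"); t=cam("top"); crop(t,330,130,130,100,6,"a2")
E
```

```text
slide [63.7  0.7 -0.8] turn [-0.2 -0.1  0.1]
pos [ 0.6106 -0.1973  0.2967] jaw -67.7 q6 0.82 F [-1.7 -0.2 -0.1] T [-0.04  0.02  0.02] w 0.603 t 1.8
```

View pics/a1.png

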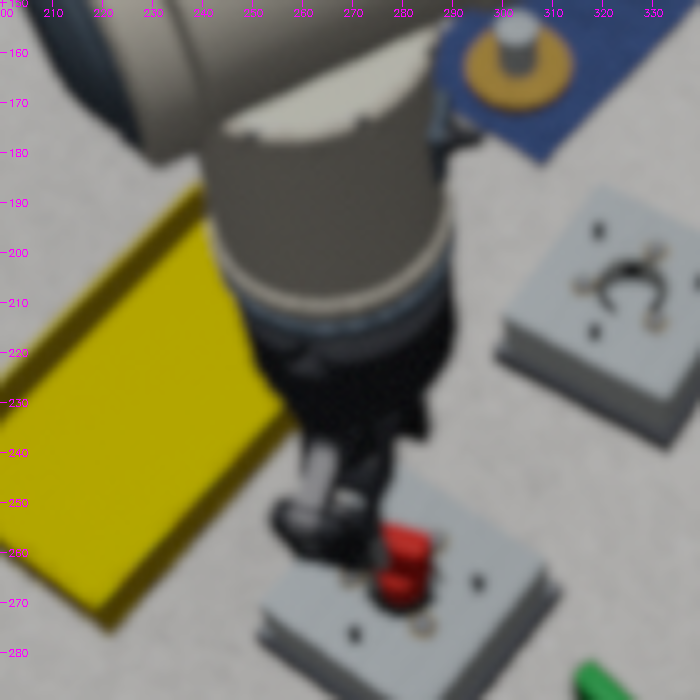

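View pics/a2.png

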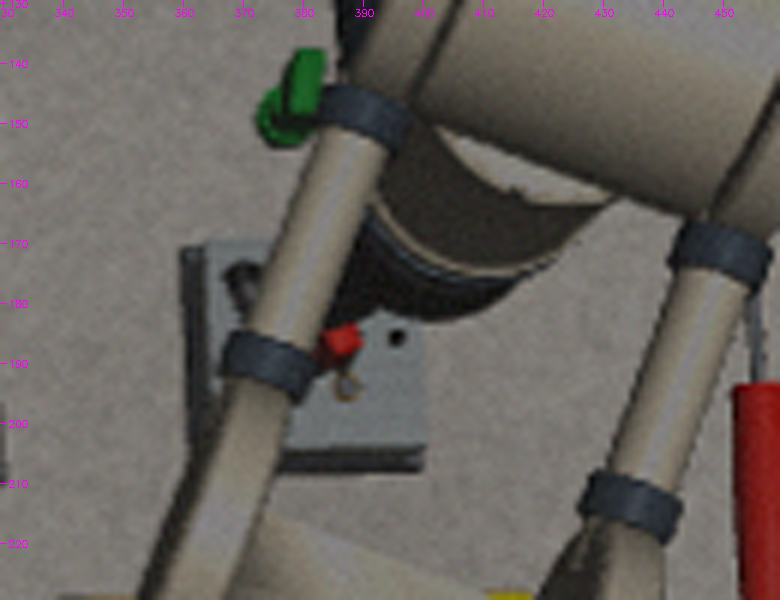

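The gripper is above the M3 plug in the scene crop, bar at (280,257) beneath the jaws. Going down.

>>> servo_tool([
  {"slide": [20, 1, -1], "turn": [0, 0, 0], "hand": 0.2},
  {"slide": [40, 1, -1], "turn": [0, 0, 0], "hand": 0.2},
  {"slide": [64, 1, -1], "turn": [0, 0, 0], "hand": 0.2},
  {"slide": [64, 1, -1], "turn": [0, 0, 0], "hand": 0.2},
  {"slide": [64, 1, -1], "turn": [0, 0, 0], "hand": 0.2},
])

```text
clock: 2.32
position: [0.6109, -0.1957, 0.2323]
tcp_rot: [0.586, 0.393, 0.588, -0.394]
force: [0.7, 0.4, 0.3]
grip_width: 0.601
```

```bash
python3 go.py 0.6108 -0.1962 0.233 112.5; python3 - <<'E'
from h import *
s=cam("scene"); crop(s,230,200,100,100,7,"a3")
E
```

```text
slide [-0.7 -0.3  0.4] turn [-0.2 -0.1  0.1]
pos [ 0.6109 -0.1957  0.2323] jaw -67.7 q6 0.82 F [0.7 0.4 0.3] T [-0.   -0.01 -0.  ] w 0.601 t 2.3
```

View pics/a3.png

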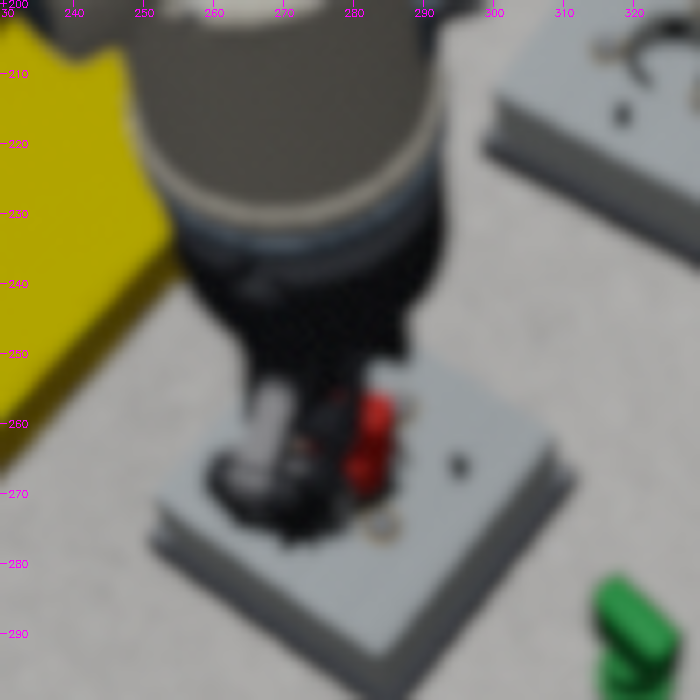

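>>> servo_tool([
  {"slide": [0, 0, 0], "turn": [0, 0, 0], "hand": -0.4},
  {"slide": [0, 0, 0], "turn": [0, 0, 0], "hand": -0.8},
  {"slide": [0, 0, 0], "turn": [0, 0, 0], "hand": -1},
  {"slide": [0, 0, 0], "turn": [0, 0, 0], "hand": -1},
  {"slide": [0, 0, 0], "turn": [0, 0, 0], "hand": -1},
], squeeze=90)

```text
clock: 2.78
position: [0.612, -0.1955, 0.2355]
tcp_rot: [0.589, 0.394, 0.586, -0.393]
force: [-0.5, -0.8, 5.2]
grip_width: 0.151
```

>>> servo_tool([
  {"slide": [0, 0, 0], "turn": [0, 0, 0], "hand": -1},
  {"slide": [0, 0, 0], "turn": [0, 0, 0], "hand": -1},
  {"slide": [0, 0, 0], "turn": [0, 0, 0], "hand": -1},
])

```text
clock: 3.03
position: [0.612, -0.1955, 0.2356]
tcp_rot: [0.589, 0.394, 0.586, -0.393]
force: [-0.6, -0.4, 5.7]
grip_width: 0.146
```

```bash
python3 go.py 0.6108 -0.1962 0.233 112.5
```

```text
slide [ 2.6 -1.4  0.2] turn [-0.1  0.1 -0.1]
pos [ 0.612  -0.1955  0.2356] jaw -67.6 q6 0.82 F [-0.6 -0.4  5.7] T [-0.02  0.14 -0.03] w 0.146 t 3.0
```

>>> servo_tool([
  {"slide": [-3, 0, 0], "turn": [7, 0, 0], "hand": -1},
  {"slide": [-4, 0, 0], "turn": [14, 0, 0], "hand": -1},
  {"slide": [-5, 0, 0], "turn": [21, 0, 0], "hand": -1},
  {"slide": [-5.5, 0, 0], "turn": [28, 0, 0], "hand": -1},
  {"slide": [-6, 0, 0], "turn": [35, 0, 0], "hand": -1},
])

```text
clock: 3.45
position: [0.6116, -0.1961, 0.2374]
tcp_rot: [-0.44, -0.553, -0.44, 0.554]
force: [3.2, -5.7, -9.8]
grip_width: 0.15
```

```bash
python3 go.py 0.6108 -0.1962 0.233 112.5
```

```text
slide [ 4.4 -0.7  0.3] turn [-35.5   0.1   0.1]
pos [ 0.6116 -0.1961  0.2374] jaw -103.0 q6 1.43 F [ 3.2 -5.7 -9.8] T [-0.97 -0.72  0.37] w 0.15 t 3.5
```

>>> servo_tool([
  {"slide": [0, 0, 0], "turn": [-7, 0, 0], "hand": -1},
  {"slide": [-0.4, 0, 0], "turn": [-14, 0, 0], "hand": -1},
  {"slide": [-0.8, 0, 0], "turn": [-21, 0, 0], "hand": -1},
  {"slide": [-1.2, 0, 0], "turn": [-28, 0, 0], "hand": -1},
  {"slide": [-1.6, 0, 0], "turn": [-35, 0, 0], "hand": -1},
])

```text
clock: 3.87
position: [0.6118, -0.1953, 0.2389]
tcp_rot: [0.588, 0.392, 0.589, -0.392]
force: [5.0, -1.1, -8.4]
grip_width: 0.146
```

```bash
python3 go.py 0.6108 -0.1962 0.233 112.5
```

```text
slide [ 5.9 -1.3  0.5] turn [ 0.2 -0.1  0. ]
pos [ 0.6118 -0.1953  0.2389] jaw -67.3 q6 0.81 F [ 5.  -1.1 -8.4] T [-0.22 -0.9  -0.37] w 0.146 t 3.9
```

>>> servo_tool([
  {"slide": [-0.5, 0, 0], "turn": [-7, 0, 0], "hand": -1},
  {"slide": [-1, 0, 0], "turn": [-14, 0, 0], "hand": -1},
  {"slide": [-1.4, 0, 0], "turn": [-21, 0, 0], "hand": -1},
  {"slide": [-1.8, 0, 0], "turn": [-28, 0, 0], "hand": -1},
  {"slide": [-2.2, 0, 0], "turn": [-35, 0, 0], "hand": -1},
])

```text
clock: 4.28
position: [0.6115, -0.195, 0.2406]
tcp_rot: [0.678, 0.197, 0.68, -0.196]
force: [2.0, 0.4, -9.0]
grip_width: 0.143
```

>>> servo_tool([
  {"slide": [0, 0, 0], "turn": [7, 0, 0], "hand": -1},
  {"slide": [-0.4, 0, 0], "turn": [14, 0, 0], "hand": -1},
  {"slide": [-0.8, 0, 0], "turn": [21, 0, 0], "hand": -1},
  {"slide": [-1.2, 0, 0], "turn": [28, 0, 0], "hand": -1},
  {"slide": [-1.6, 0, 0], "turn": [35, 0, 0], "hand": -1},
])

```text
clock: 4.7
position: [0.6117, -0.1955, 0.2425]
tcp_rot: [0.586, 0.395, 0.587, -0.395]
force: [3.5, -2.2, -9.0]
grip_width: 0.147
```

```bash
python3 go.py 0.6108 -0.1962 0.233 112.5;  python3 - <<'E'
from h import *
s=cam("scene"); crop(s,230,200,100,100,7,"a4")
E
```

```text
slide [ 9.5 -1.1  0.3] turn [-0.5 -0.   0.1]
pos [ 0.6117 -0.1955  0.2425] jaw -68.0 q6 0.82 F [ 3.5 -2.2 -9. ] T [-0.66 -0.89  0.28] w 0.147 t 4.7
```

View pics/a4.png

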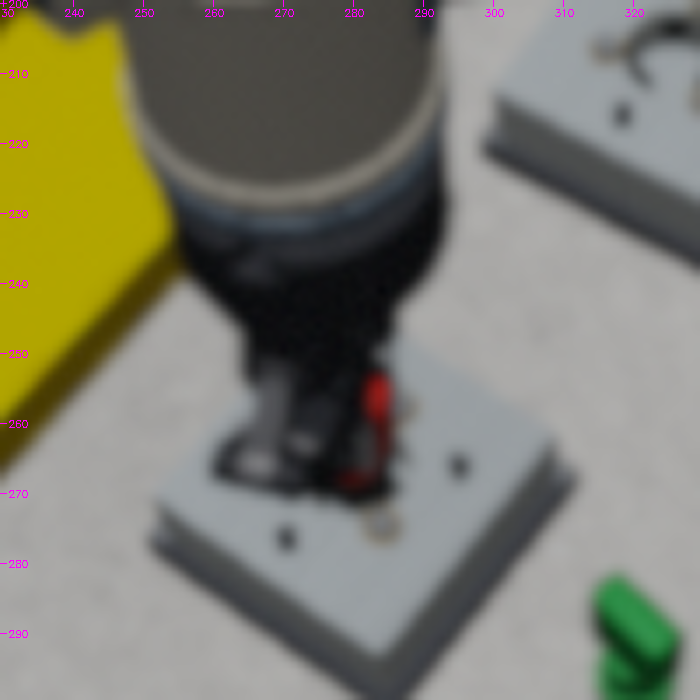

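The bar has risen with the gripper (top now at (283,255)), and the block edges at (283,293) have not moved. I'll keep twisting.

>>> servo_tool([
  {"slide": [-0.5, 0, 0], "turn": [7, 0, 0], "hand": -1},
  {"slide": [-1, 0, 0], "turn": [14, 0, 0], "hand": -1},
  {"slide": [-1.4, 0, 0], "turn": [21, 0, 0], "hand": -1},
  {"slide": [-1.8, 0, 0], "turn": [28, 0, 0], "hand": -1},
  {"slide": [-2.2, 0, 0], "turn": [35, 0, 0], "hand": -1},
])

```text
clock: 5.17
position: [0.6116, -0.1961, 0.2458]
tcp_rot: [-0.441, -0.553, -0.44, 0.554]
force: [1.0, -5.4, -3.9]
grip_width: 0.145
```

>>> servo_tool([
  {"slide": [0, 0, 0], "turn": [-7, 0, 0], "hand": -1},
  {"slide": [-0.4, 0, 0], "turn": [-14, 0, 0], "hand": -1},
  {"slide": [-0.8, 0, 0], "turn": [-21, 0, 0], "hand": -1},
  {"slide": [-1.2, 0, 0], "turn": [-28, 0, 0], "hand": -1},
  {"slide": [-1.6, 0, 0], "turn": [-35, 0, 0], "hand": -1},
])

```text
clock: 5.58
position: [0.6117, -0.1953, 0.2486]
tcp_rot: [0.589, 0.392, 0.589, -0.391]
force: [0.8, 0.7, -0.7]
grip_width: 0.146
```

>>> servo_tool([
  {"slide": [-0.5, 0, 0], "turn": [-7, 0, 0], "hand": -1},
  {"slide": [-1, 0, 0], "turn": [-14, 0, 0], "hand": -1},
  {"slide": [-1.4, 0, 0], "turn": [-21, 0, 0], "hand": -1},
  {"slide": [-1.8, 0, 0], "turn": [-28, 0, 0], "hand": -1},
  {"slide": [-2.2, 0, 0], "turn": [-35, 0, 0], "hand": -1},
])

```text
clock: 6.0
position: [0.6116, -0.1952, 0.2508]
tcp_rot: [0.679, 0.196, 0.679, -0.196]
force: [0.5, -0.0, -1.5]
grip_width: 0.151
```

>>> servo_tool([
  {"slide": [0, 0, 0], "turn": [7, 0, 0], "hand": -1},
  {"slide": [-0.4, 0, 0], "turn": [14, 0, 0], "hand": -1},
  {"slide": [-0.8, 0, 0], "turn": [21, 0, 0], "hand": -1},
  {"slide": [-1.2, 0, 0], "turn": [28, 0, 0], "hand": -1},
  {"slide": [-1.6, 0, 0], "turn": [35, 0, 0], "hand": -1},
])

```text
clock: 6.42
position: [0.6116, -0.1953, 0.2524]
tcp_rot: [0.586, 0.395, 0.586, -0.395]
force: [-0.1, -0.9, -1.4]
grip_width: 0.148
```

```bash
python3 go.py 0.6108 -0.1962 0.233 112.5;  python3 - <<'E'
from h import *
s=cam("scene"); crop(s,230,200,100,100,7,"a5")
E
```

```text
slide [19.4 -1.   0.5] turn [-0.4  0.   0. ]
pos [ 0.6116 -0.1953  0.2524] jaw -67.9 q6 0.82 F [-0.1 -0.9 -1.4] T [-0.24  0.01  0.05] w 0.148 t 6.4
```

View pics/a5.png

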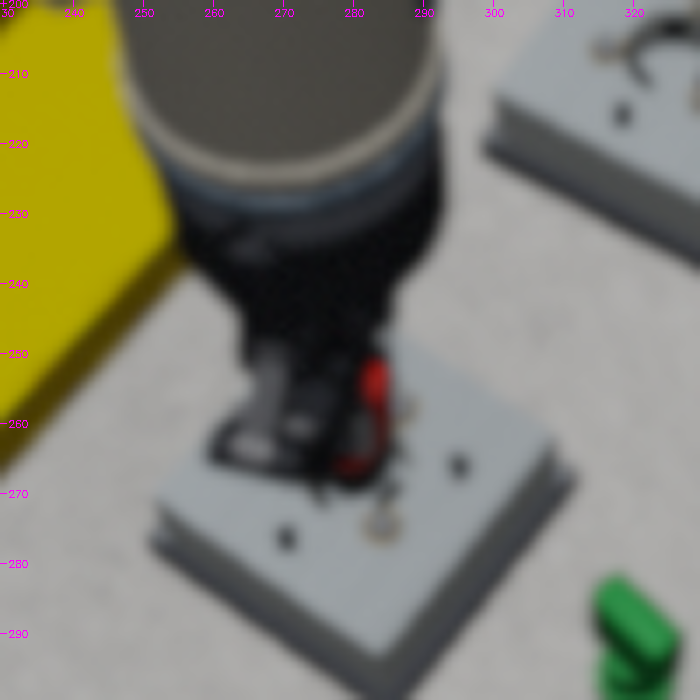

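The pull has dropped to about 1 N after a 17 mm rise, so the plug is free. I'll lift it clear.

>>> servo_tool([
  {"slide": [-8, 0, 0], "turn": [0, 0, 0], "hand": -1},
  {"slide": [-20, 0, 0], "turn": [0, 0, 0], "hand": -1},
  {"slide": [-40, 0, 0], "turn": [0, 0, 0], "hand": -1},
  {"slide": [-65, 0, 0], "turn": [0, 0, 0], "hand": -1},
  {"slide": [-65, 0, 0], "turn": [0, 0, 0], "hand": -1},
])

```text
clock: 6.88
position: [0.6121, -0.1953, 0.3255]
tcp_rot: [0.592, 0.393, 0.585, -0.392]
force: [1.2, -0.5, 0.7]
grip_width: 0.146
```

```bash
python3 - <<'E'
from h import *
s=cam("scene"); crop(s,170,150,160,150,5,"a6")
t=cam("top")
for p in [(338,231),(418,229),(421,278),(340,278)]: print(plane(t,*p,0.035).round(3))
E
python3 go.py 0.45 -0.225 0.315 112.5
```

```text
[ 0.498 -0.085  0.035]
[ 0.506 -0.285  0.035]
[ 0.386 -0.288  0.035]
[ 0.384 -0.09   0.035]
slide [   4.8 -160.9  -34.5] turn [ 0.   0.2 -0.2]
pos [ 0.6119 -0.1952  0.3204] jaw -67.5 q6 0.82 F [ 0.7  0.2 -1.2] T [-0.06 -0.01 -0.08] w 0.148 t 7.0
```

View pics/a6.png

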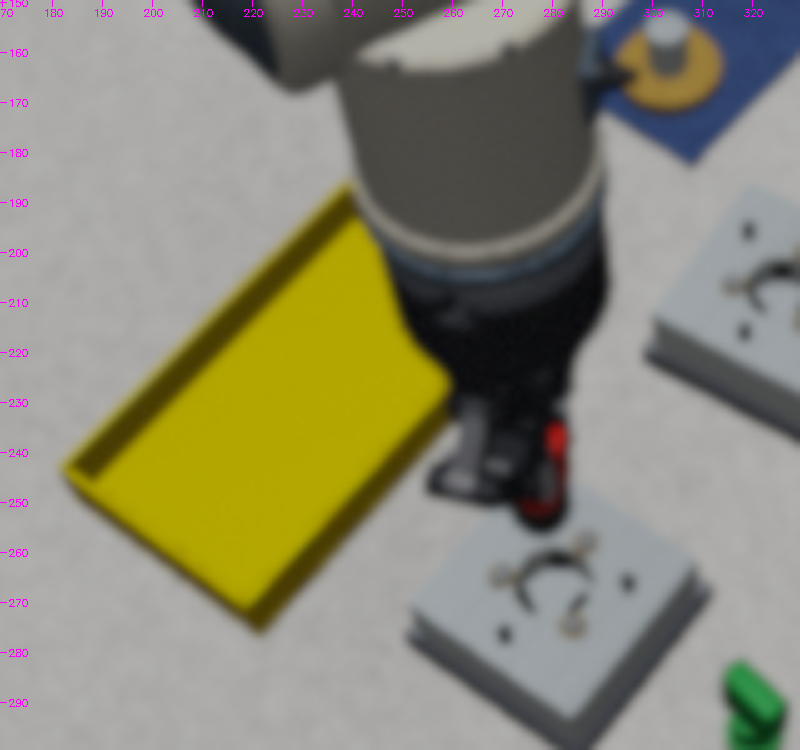

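The plug hangs in the jaws at (278,245) and the M3 bore is open, with the block down. Moving it to the tray.

>>> servo_tool([
  {"slide": [0, -40, -6], "turn": [0, 0, 0], "hand": -1},
  {"slide": [0, -80, -13], "turn": [0, 0, 0], "hand": -1},
  {"slide": [0, -120, -19], "turn": [0, 0, 0], "hand": -1},
  {"slide": [0, -160, -25], "turn": [0, 0, 0], "hand": -1},
  {"slide": [0, -170, -27], "turn": [0, 0, 0], "hand": -1},
])

```text
clock: 7.4
position: [0.4402, -0.2357, 0.316]
tcp_rot: [0.586, 0.393, 0.589, -0.394]
force: [-0.6, -0.6, -1.3]
grip_width: 0.146
```

>>> servo_tool([
  {"slide": [20, 0, 0], "turn": [0, 0, 0], "hand": -1},
  {"slide": [50, 0, 0], "turn": [0, 0, 0], "hand": -1},
  {"slide": [80, 0, 0], "turn": [0, 0, 0], "hand": -1},
  {"slide": [80, 0, 0], "turn": [0, 0, 0], "hand": -1},
  {"slide": [80, 0, 0], "turn": [0, 0, 0], "hand": -1},
])

```text
clock: 7.82
position: [0.4435, -0.2345, 0.2353]
tcp_rot: [0.586, 0.393, 0.59, -0.393]
force: [-0.4, -0.3, 0.6]
grip_width: 0.148
```

```bash
python3 go.py 0.445 -0.235 0.221 112.5; python3 - <<'E'
from h import *
s=cam("scene"); crop(s,130,140,160,150,5,"a7")
E
```

```text
slide [14.3  1.2  1.1] turn [-0.1 -0.3  0.2]
pos [ 0.4435 -0.2345  0.2353] jaw -67.6 q6 0.63 F [-0.4 -0.3  0.6] T [-0.03  0.01  0.03] w 0.148 t 7.8
```

View pics/a7.png

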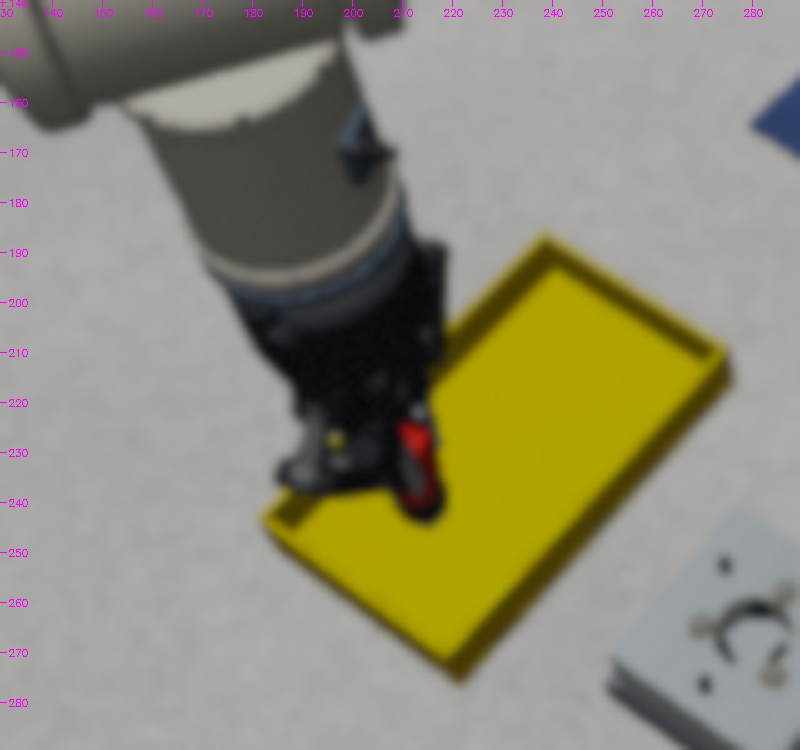

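>>> servo_tool([
  {"slide": [5, 0, 0], "turn": [0, 0, 0], "hand": -1},
  {"slide": [10, 0, 0], "turn": [0, 0, 0], "hand": -1},
  {"slide": [14.5, 0, 0], "turn": [0, 0, 0], "hand": -1},
  {"slide": [16, 0, 0], "turn": [0, 0, 0], "hand": -1},
  {"slide": [16, 0, 0], "turn": [0, 0, 0], "hand": -1},
])

```text
clock: 8.28
position: [0.4441, -0.2349, 0.2211]
tcp_rot: [0.587, 0.394, 0.588, -0.394]
force: [-0.1, 0.4, -0.1]
grip_width: 0.143
```

```bash
python3 go.py 0.445 -0.235 0.221 112.5
```

```text
slide [0.1 0.8 0.4] turn [-0.1 -0.   0. ]
pos [ 0.4441 -0.2349  0.2211] jaw -67.6 q6 0.63 F [-0.1  0.4 -0.1] T [ 0.05 -0.04  0.05] w 0.143 t 8.3
```

>>> servo_tool([
  {"slide": [1, 0, 0], "turn": [0, 0, 0], "hand": -1},
  {"slide": [2, 0, 0], "turn": [0, 0, 0], "hand": -1},
  {"slide": [2.5, 0, 0], "turn": [0, 0, 0], "hand": -1},
  {"slide": [2.5, 0, 0], "turn": [0, 0, 0], "hand": -1},
])

```text
clock: 8.62
position: [0.4442, -0.2351, 0.2196]
tcp_rot: [0.588, 0.394, 0.587, -0.394]
force: [-0.8, 0.3, 3.0]
grip_width: 0.147
```

Contact at 3 N, as expected. Releasing slowly.

>>> servo_tool([
  {"slide": [0, 0, 0], "turn": [0, 0, 0], "hand": -0.5},
  {"slide": [0, 0, 0], "turn": [0, 0, 0], "hand": -0.2},
  {"slide": [0, 0, 0], "turn": [0, 0, 0], "hand": 0.1},
  {"slide": [0, 0, 0], "turn": [0, 0, 0], "hand": 0.2},
  {"slide": [-3, 0, 0], "turn": [0, 0, 0], "hand": 0.2},
])

```text
clock: 9.03
position: [0.444, -0.2349, 0.2212]
tcp_rot: [0.587, 0.394, 0.588, -0.394]
force: [1.0, -0.0, 0.1]
grip_width: 0.602
```

>>> servo_tool([
  {"slide": [-25, 0, 0], "turn": [0, 0, 0], "hand": 0.2},
  {"slide": [-60, 0, 0], "turn": [0, 0, 0], "hand": 0.2},
  {"slide": [-95, 0, 0], "turn": [0, 0, 0], "hand": 0.2},
  {"slide": [-95, 0, 0], "turn": [0, 0, 0], "hand": 0.2},
])

```text
clock: 9.37
position: [0.4449, -0.2355, 0.3255]
tcp_rot: [0.592, 0.394, 0.583, -0.393]
force: [-0.0, -0.2, 1.4]
grip_width: 0.599
```

```bash
python3 go.py 0.6292 0.1860 0.315 100; python3 - <<'E'
from h import *
s=cam("scene"); crop(s,130,100,300,200,2.6 and 3,"a8",20)
E
```

```text
slide [   9.7  330.7 -319.7] turn [12.4  0.5 -0.5]
pos [ 0.4449 -0.2355  0.3255] jaw -67.6 q6 0.63 F [-0.  -0.2  1.4] T [ 0.02  0.02 -0.01] w 0.599 t 9.4
```

View pics/a8.png

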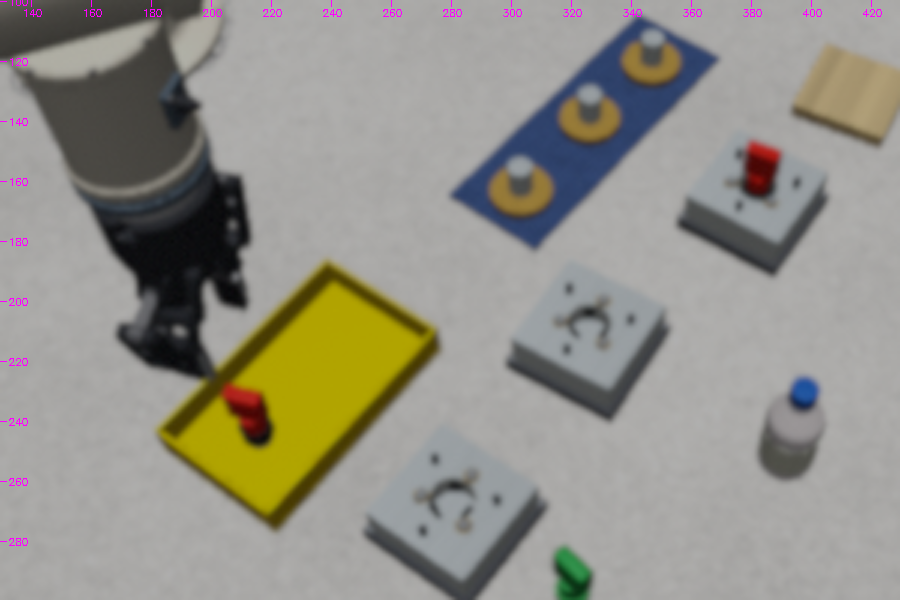

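The first plug stands in the tray at (212,240 in image). Now the second plug, at (383,155) in the scene.

>>> servo_tool([
  {"slide": [10, 331, -320], "turn": [12, 0, 0], "hand": 0.2},
  {"slide": [10, 331, -320], "turn": [12, 0, 0], "hand": 0.2},
  {"slide": [10, 331, -320], "turn": [12, 0, 0], "hand": 0.2},
  {"slide": [10, 331, -320], "turn": [12, 0, 0], "hand": 0.2},
  {"slide": [10, 331, -320], "turn": [12, 0, 0], "hand": 0.2},
])

```text
clock: 9.83
position: [0.5259, -0.0469, 0.3115]
tcp_rot: [0.543, 0.453, 0.543, -0.453]
force: [1.1, -0.9, 0.1]
grip_width: 0.6
```

```bash
python3 go.py 0.6292 0.1860 0.315 100
```

```text
slide [  -3.5  143.4 -210.6] turn [ 0.3 -0.   0.1]
pos [ 0.5259 -0.0469  0.3115] jaw -79.7 q6 1.24 F [ 1.1 -0.9  0.1] T [ 0.01 -0.04  0.03] w 0.6 t 9.8
```

>>> servo_tool([
  {"slide": [0, 130, -190], "turn": [0, 0, 0], "hand": 0.2},
  {"slide": [0, 130, -190], "turn": [0, 0, 0], "hand": 0.2},
  {"slide": [0, 130, -190], "turn": [0, 0, 0], "hand": 0.2},
  {"slide": [0, 130, -190], "turn": [0, 0, 0], "hand": 0.2},
  {"slide": [0, 130, -190], "turn": [0, 0, 0], "hand": 0.2},
])

```text
clock: 10.25
position: [0.6108, 0.1438, 0.3113]
tcp_rot: [0.543, 0.452, 0.543, -0.453]
force: [0.8, 0.1, -1.0]
grip_width: 0.597
```

```bash
python3 go.py 0.6292 0.1860 0.300 100
```

```text
slide [ 11.2  25.7 -38.2] turn [0.4 0.  0.1]
pos [0.6108 0.1438 0.3113] jaw -79.6 q6 1.57 F [ 0.8  0.1 -1. ] T [ 0.   -0.07 -0.03] w 0.597 t 10.2
```

>>> servo_tool([
  {"slide": [10, 25, -37], "turn": [0, 0, 0], "hand": 0.2},
  {"slide": [10, 25, -37], "turn": [0, 0, 0], "hand": 0.2},
  {"slide": [10, 25, -37], "turn": [0, 0, 0], "hand": 0.2},
  {"slide": [10, 25, -37], "turn": [0, 0, 0], "hand": 0.2},
  {"slide": [10, 25, -37], "turn": [0, 0, 0], "hand": 0.2},
])

```text
clock: 10.67
position: [0.6282, 0.1814, 0.3025]
tcp_rot: [0.543, 0.453, 0.543, -0.453]
force: [0.0, -1.3, -0.1]
grip_width: 0.6
```

```bash
python3 go.py 0.6292 0.1860 0.233 100
```

```text
slide [69.5  1.8 -4.4] turn [0.3 0.  0. ]
pos [0.6282 0.1814 0.3025] jaw -79.7 q6 1.62 F [ 0.  -1.3 -0.1] T [-0.    0.02  0.05] w 0.6 t 10.7
```

>>> servo_tool([
  {"slide": [5, 1.5, -4], "turn": [0, 0, 0], "hand": 0.2},
  {"slide": [20, 1.5, -4], "turn": [0, 0, 0], "hand": 0.2},
  {"slide": [35, 1.5, -4], "turn": [0, 0, 0], "hand": 0.2},
  {"slide": [35, 1.5, -4], "turn": [0, 0, 0], "hand": 0.2},
  {"slide": [35, 1.5, -4], "turn": [0, 0, 0], "hand": 0.2},
])

```text
clock: 11.08
position: [0.6288, 0.1857, 0.2668]
tcp_rot: [0.542, 0.453, 0.543, -0.454]
force: [-0.5, -0.0, 0.1]
grip_width: 0.6
```

```bash
python3 go.py 0.6292 0.1860 0.233 100;  python3 - <<'E'
from h import *
s=cam("scene"); crop(s,330,90,100,100,7,"b1")
t=cam("top"); crop(t,190,140,100,80,8,"b2")
E
```

```text
slide [33.8  0.5 -0.2] turn [0.3 0.  0.1]
pos [0.6288 0.1857 0.2668] jaw -79.7 q6 1.63 F [-0.5 -0.   0.1] T [-0.07  0.01 -0.02] w 0.6 t 11.1
```

View pics/b1.png

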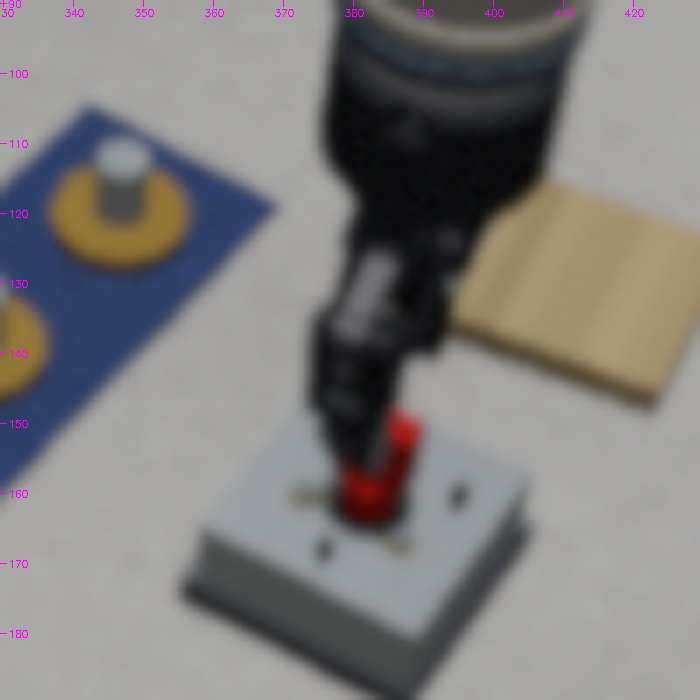

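View pics/b2.png

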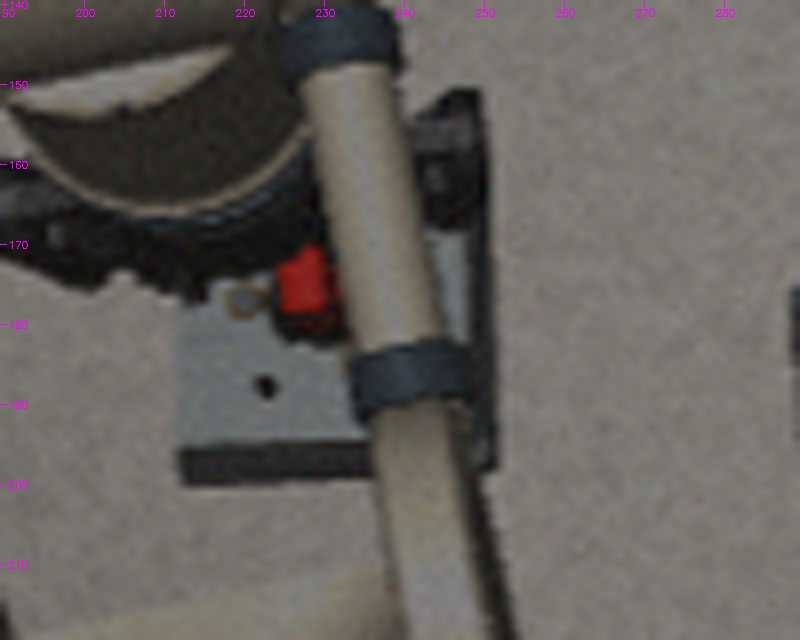

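The near finger hides part of the bar at (388,152), as expected. Going down and closing.

>>> servo_tool([
  {"slide": [10, 0.5, 0], "turn": [0, 0, 0], "hand": 0.2},
  {"slide": [20, 0.5, 0], "turn": [0, 0, 0], "hand": 0.2},
  {"slide": [32, 0.5, 0], "turn": [0, 0, 0], "hand": 0.2},
  {"slide": [32, 0.5, 0], "turn": [0, 0, 0], "hand": 0.2},
  {"slide": [32, 0.5, 0], "turn": [0, 0, 0], "hand": 0.2},
])

```text
clock: 11.6
position: [0.6292, 0.1867, 0.2333]
tcp_rot: [0.542, 0.452, 0.544, -0.454]
force: [-0.0, 0.1, 0.1]
grip_width: 0.601
```

>>> servo_tool([
  {"slide": [0, 0, 0], "turn": [0, 0, 0], "hand": -0.4},
  {"slide": [0, 0, 0], "turn": [0, 0, 0], "hand": -0.8},
  {"slide": [0, 0, 0], "turn": [0, 0, 0], "hand": -1},
  {"slide": [0, 0, 0], "turn": [0, 0, 0], "hand": -1},
  {"slide": [0, 0, 0], "turn": [0, 0, 0], "hand": -1},
], squeeze=90)

```text
clock: 12.02
position: [0.6299, 0.1866, 0.2367]
tcp_rot: [0.544, 0.453, 0.543, -0.452]
force: [-0.8, -1.3, 3.1]
grip_width: 0.146
```

>>> servo_tool([
  {"slide": [0, 0, 0], "turn": [0, 0, 0], "hand": -1},
  {"slide": [0, 0, 0], "turn": [0, 0, 0], "hand": -1},
  {"slide": [0, 0, 0], "turn": [0, 0, 0], "hand": -1},
])

```text
clock: 12.27
position: [0.6299, 0.1866, 0.2367]
tcp_rot: [0.544, 0.453, 0.543, -0.452]
force: [-0.2, -1.3, 5.2]
grip_width: 0.145
```

```bash
python3 go.py 0.6292 0.1860 0.233 100
```

```text
slide [ 3.7 -0.8  0.5] turn [ 0.4  0.  -0.1]
pos [0.6299 0.1866 0.2367] jaw -79.6 q6 1.63 F [-0.2 -1.3  5.2] T [-0.51  0.15  0.03] w 0.145 t 12.3
```

Same as before. The twisting sequence again, turning to the negative side first for joint range.

>>> servo_tool([
  {"slide": [-3, 0, 0], "turn": [-7, 0, 0], "hand": -1},
  {"slide": [-4, 0, 0], "turn": [-14, 0, 0], "hand": -1},
  {"slide": [-5, 0, 0], "turn": [-21, 0, 0], "hand": -1},
  {"slide": [-5.5, 0, 0], "turn": [-28, 0, 0], "hand": -1},
  {"slide": [-6, 0, 0], "turn": [-35, 0, 0], "hand": -1},
])

```text
clock: 12.68
position: [0.6295, 0.1868, 0.2384]
tcp_rot: [0.654, 0.266, 0.656, -0.267]
force: [3.1, 1.0, -8.9]
grip_width: 0.141
```

>>> servo_tool([
  {"slide": [0, 0, 0], "turn": [7, 0, 0], "hand": -1},
  {"slide": [-0.4, 0, 0], "turn": [14, 0, 0], "hand": -1},
  {"slide": [-0.8, 0, 0], "turn": [21, 0, 0], "hand": -1},
  {"slide": [-1.2, 0, 0], "turn": [28, 0, 0], "hand": -1},
  {"slide": [-1.6, 0, 0], "turn": [35, 0, 0], "hand": -1},
])

```text
clock: 13.1
position: [0.6296, 0.1863, 0.24]
tcp_rot: [0.541, 0.453, 0.542, -0.455]
force: [3.8, -1.7, -8.2]
grip_width: 0.145
```

>>> servo_tool([
  {"slide": [-0.5, 0, 0], "turn": [7, 0, 0], "hand": -1},
  {"slide": [-1, 0, 0], "turn": [14, 0, 0], "hand": -1},
  {"slide": [-1.4, 0, 0], "turn": [21, 0, 0], "hand": -1},
  {"slide": [-1.8, 0, 0], "turn": [28, 0, 0], "hand": -1},
  {"slide": [-2.2, 0, 0], "turn": [35, 0, 0], "hand": -1},
])

```text
clock: 13.52
position: [0.6297, 0.1861, 0.2419]
tcp_rot: [-0.38, -0.595, -0.38, 0.598]
force: [3.5, -3.7, -8.4]
grip_width: 0.148
```

```bash
python3 go.py 0.6292 0.1860 0.233 100;  python3 - <<'E'
from h import *
s=cam("scene"); crop(s,330,90,100,100,7,"b3")
E
```

```text
slide [ 8.9 -0.4  0.3] turn [-35.    0.2   0.1]
pos [0.6297 0.1861 0.2419] jaw -115.0 q6 2.24 F [ 3.5 -3.7 -8.4] T [-0.65 -0.72  0.3 ] w 0.148 t 13.5
```

View pics/b3.png

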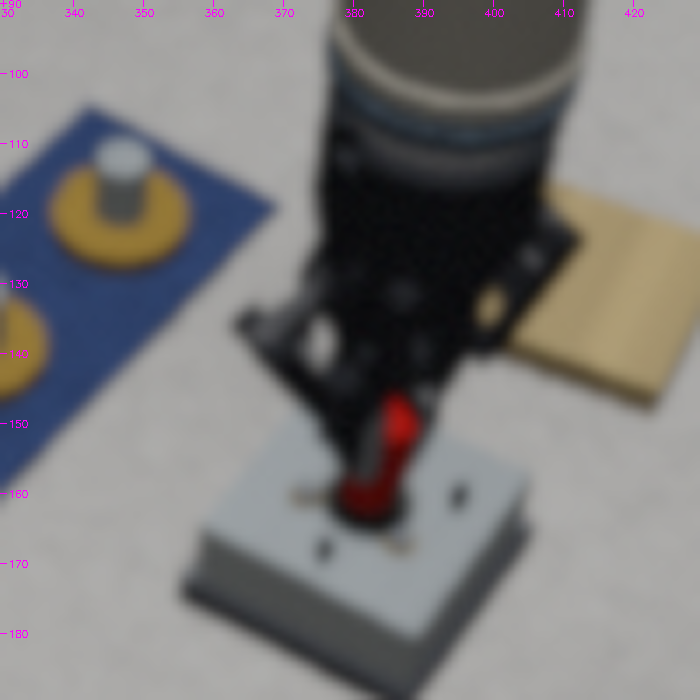

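The plug is turning and rising and the block is unmoved, its near corner still at (390,180). Continuing.

>>> servo_tool([
  {"slide": [0, 0, 0], "turn": [-7, 0, 0], "hand": -1},
  {"slide": [-0.4, 0, 0], "turn": [-14, 0, 0], "hand": -1},
  {"slide": [-0.8, 0, 0], "turn": [-21, 0, 0], "hand": -1},
  {"slide": [-1.2, 0, 0], "turn": [-28, 0, 0], "hand": -1},
  {"slide": [-1.6, 0, 0], "turn": [-35, 0, 0], "hand": -1},
])

```text
clock: 13.98
position: [0.6297, 0.1866, 0.2442]
tcp_rot: [0.545, 0.45, 0.545, -0.451]
force: [3.6, -1.6, -8.8]
grip_width: 0.143
```

>>> servo_tool([
  {"slide": [-0.5, 0, 0], "turn": [-7, 0, 0], "hand": -1},
  {"slide": [-1, 0, 0], "turn": [-14, 0, 0], "hand": -1},
  {"slide": [-1.4, 0, 0], "turn": [-21, 0, 0], "hand": -1},
  {"slide": [-1.8, 0, 0], "turn": [-28, 0, 0], "hand": -1},
  {"slide": [-2.2, 0, 0], "turn": [-35, 0, 0], "hand": -1},
])

```text
clock: 14.4
position: [0.6295, 0.1871, 0.2484]
tcp_rot: [0.655, 0.266, 0.656, -0.265]
force: [-0.4, -0.8, -0.5]
grip_width: 0.144
```

>>> servo_tool([
  {"slide": [0, 0, 0], "turn": [7, 0, 0], "hand": -1},
  {"slide": [-0.4, 0, 0], "turn": [14, 0, 0], "hand": -1},
  {"slide": [-0.8, 0, 0], "turn": [21, 0, 0], "hand": -1},
  {"slide": [-1.2, 0, 0], "turn": [28, 0, 0], "hand": -1},
  {"slide": [-1.6, 0, 0], "turn": [35, 0, 0], "hand": -1},
])

```text
clock: 14.82
position: [0.6295, 0.1867, 0.2503]
tcp_rot: [0.542, 0.453, 0.543, -0.454]
force: [-0.3, -2.0, -1.2]
grip_width: 0.14
```

>>> servo_tool([
  {"slide": [-0.5, 0, 0], "turn": [7, 0, 0], "hand": -1},
  {"slide": [-1, 0, 0], "turn": [14, 0, 0], "hand": -1},
  {"slide": [-1.4, 0, 0], "turn": [21, 0, 0], "hand": -1},
  {"slide": [-1.8, 0, 0], "turn": [28, 0, 0], "hand": -1},
  {"slide": [-2.2, 0, 0], "turn": [35, 0, 0], "hand": -1},
])

```text
clock: 15.23
position: [0.6296, 0.1864, 0.2523]
tcp_rot: [-0.381, -0.595, -0.381, 0.596]
force: [-0.5, -2.8, -0.7]
grip_width: 0.146
```

>>> servo_tool([
  {"slide": [0, 0, 0], "turn": [-7, 0, 0], "hand": -1},
  {"slide": [-0.4, 0, 0], "turn": [-14, 0, 0], "hand": -1},
  {"slide": [-0.8, 0, 0], "turn": [-21, 0, 0], "hand": -1},
  {"slide": [-1.2, 0, 0], "turn": [-28, 0, 0], "hand": -1},
  {"slide": [-1.6, 0, 0], "turn": [-35, 0, 0], "hand": -1},
])

```text
clock: 15.65
position: [0.6298, 0.1869, 0.2544]
tcp_rot: [0.545, 0.451, 0.545, -0.45]
force: [1.0, -0.4, -1.7]
grip_width: 0.146
```

```bash
python3 go.py 0.6292 0.1860 0.233 100;  python3 - <<'E'
from h import *
s=cam("scene"); crop(s,330,90,100,100,7,"b4")
E
```

```text
slide [21.4 -0.8  0.8] turn [ 0.9 -0.  -0. ]
pos [0.6298 0.1869 0.2544] jaw -79.1 q6 1.62 F [ 1.  -0.4 -1.7] T [-0.09 -0.26 -0.02] w 0.146 t 15.7
```

View pics/b4.png

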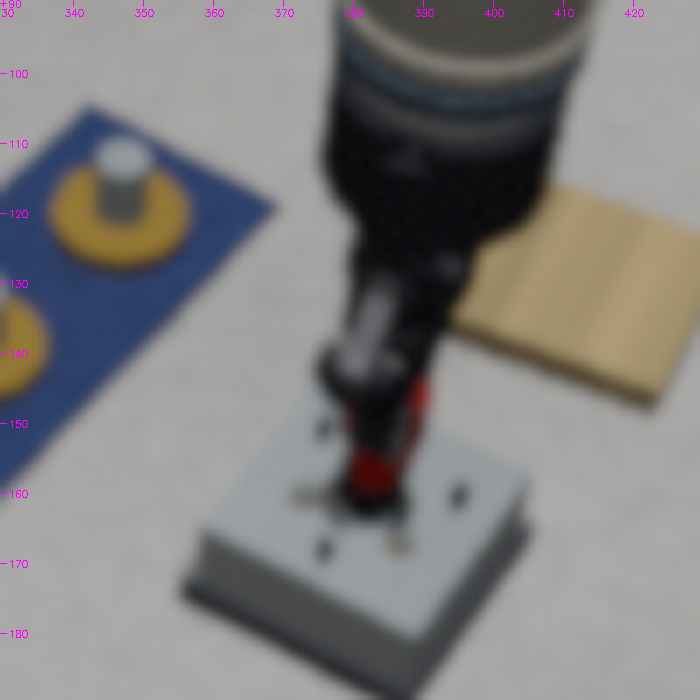

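Free at 18 mm with no load. Lift it, then go to the tray.

>>> servo_tool([
  {"slide": [-8, 0, 0], "turn": [0, 0, 0], "hand": -1},
  {"slide": [-20, 0, 0], "turn": [0, 0, 0], "hand": -1},
  {"slide": [-40, 0, 0], "turn": [0, 0, 0], "hand": -1},
  {"slide": [-68, 0, 0], "turn": [0, 0, 0], "hand": -1},
  {"slide": [-68, 0, 0], "turn": [0, 0, 0], "hand": -1},
])

```text
clock: 16.12
position: [0.63, 0.1872, 0.3311]
tcp_rot: [0.545, 0.457, 0.541, -0.45]
force: [0.4, -0.2, 0.5]
grip_width: 0.141
```

```bash
python3 go.py 0.445 -0.14 0.325 90
```

```text
slide [   3.1 -240.4  289. ] turn [10.3 -0.1 -0.6]
pos [0.63   0.1872 0.3311] jaw -79.7 q6 1.63 F [ 0.4 -0.2  0.5] T [ 0.04 -0.1   0.02] w 0.141 t 16.1
```

>>> servo_tool([
  {"slide": [5, -240, 289], "turn": [0, 0, 0], "hand": -1},
  {"slide": [5, -240, 289], "turn": [0, 0, 0], "hand": -1},
  {"slide": [5, -240, 289], "turn": [0, 0, 0], "hand": -1},
  {"slide": [5, -240, 289], "turn": [0, 0, 0], "hand": -1},
  {"slide": [5, -240, 289], "turn": [0, 0, 0], "hand": -1},
])

```text
clock: 16.53
position: [0.5263, 0.0042, 0.3208]
tcp_rot: [0.543, 0.454, 0.542, -0.453]
force: [1.0, -1.4, -0.5]
grip_width: 0.144
```

```bash
python3 go.py 0.445 -0.14 0.315 100
```

```text
slide [   5.6 -105.8  127.3] turn [ 0.3 -0.  -0.1]
pos [0.5263 0.0042 0.3208] jaw -79.7 q6 1.33 F [ 1.  -1.4 -0.5] T [-0.06 -0.06 -0.02] w 0.144 t 16.5
```

>>> servo_tool([
  {"slide": [3, -97, 117], "turn": [0, 0, 0], "hand": -1},
  {"slide": [3, -97, 117], "turn": [0, 0, 0], "hand": -1},
  {"slide": [3, -97, 117], "turn": [0, 0, 0], "hand": -1},
  {"slide": [3, -97, 117], "turn": [0, 0, 0], "hand": -1},
  {"slide": [3, -97, 117], "turn": [0, 0, 0], "hand": -1},
])

```text
clock: 16.95
position: [0.4511, -0.1307, 0.3181]
tcp_rot: [0.542, 0.454, 0.541, -0.455]
force: [0.2, -0.2, 0.3]
grip_width: 0.147
```

>>> servo_tool([
  {"slide": [20, 0, 0], "turn": [0, 0, 0], "hand": -1},
  {"slide": [50, 0, 0], "turn": [0, 0, 0], "hand": -1},
  {"slide": [75, 0, 0], "turn": [0, 0, 0], "hand": -1},
  {"slide": [75, 0, 0], "turn": [0, 0, 0], "hand": -1},
  {"slide": [75, 0, 0], "turn": [0, 0, 0], "hand": -1},
])

```text
clock: 17.37
position: [0.453, -0.1268, 0.2414]
tcp_rot: [0.542, 0.453, 0.544, -0.453]
force: [0.6, -0.2, 0.1]
grip_width: 0.148
```

```bash
python3 go.py 0.445 -0.14 0.2205 100
```

```text
slide [ 20.9 -10.2  11.6] turn [ 0.3 -0.1  0.1]
pos [ 0.453  -0.1268  0.2414] jaw -79.7 q6 1.05 F [ 0.6 -0.2  0.1] T [ 0.01  0.01 -0.02] w 0.148 t 17.4
```

>>> servo_tool([
  {"slide": [8, -10, 11], "turn": [0, 0, 0], "hand": -1},
  {"slide": [14, -10, 11], "turn": [0, 0, 0], "hand": -1},
  {"slide": [19, -10, 11], "turn": [0, 0, 0], "hand": -1},
  {"slide": [21, -10, 11], "turn": [0, 0, 0], "hand": -1},
  {"slide": [22, -10, 11], "turn": [0, 0, 0], "hand": -1},
])

```text
clock: 17.78
position: [0.4458, -0.1397, 0.2206]
tcp_rot: [0.543, 0.453, 0.543, -0.453]
force: [-2.6, 0.5, 5.8]
grip_width: 0.146
```

>>> servo_tool([
  {"slide": [1, 0, 0], "turn": [0, 0, 0], "hand": -1},
  {"slide": [1, 0, 0], "turn": [0, 0, 0], "hand": -1},
  {"slide": [1, 0, 0], "turn": [0, 0, 0], "hand": -1},
])

```text
clock: 18.03
position: [0.4458, -0.1397, 0.2206]
tcp_rot: [0.544, 0.453, 0.543, -0.452]
force: [-2.6, 1.1, 5.9]
grip_width: 0.145
```

>>> servo_tool([
  {"slide": [-1.5, 0, 0], "turn": [0, 0, 0], "hand": -0.5},
  {"slide": [-1.5, 0, 0], "turn": [0, 0, 0], "hand": -0.2},
  {"slide": [-1.5, 0, 0], "turn": [0, 0, 0], "hand": 0.1},
  {"slide": [-1.5, 0, 0], "turn": [0, 0, 0], "hand": 0.2},
  {"slide": [-3, 0, 0], "turn": [0, 0, 0], "hand": 0.2},
])

```text
clock: 18.45
position: [0.4453, -0.1399, 0.2213]
tcp_rot: [0.543, 0.453, 0.543, -0.453]
force: [0.1, -0.0, 0.8]
grip_width: 0.6
```

>>> servo_tool([
  {"slide": [-25, 0, 0], "turn": [0, 0, 0], "hand": 0.2},
  {"slide": [-60, 0, 0], "turn": [0, 0, 0], "hand": 0.2},
  {"slide": [-95, 0, 0], "turn": [0, 0, 0], "hand": 0.2},
  {"slide": [-95, 0, 0], "turn": [0, 0, 0], "hand": 0.2},
])

```text
clock: 18.78
position: [0.4462, -0.1403, 0.3248]
tcp_rot: [0.547, 0.454, 0.539, -0.451]
force: [0.4, 0.3, 0.9]
grip_width: 0.602
```

```bash
python3 go.py 0.4552 0.0776 0.30 100; python3 - <<'E'
from h import *
s=cam("scene"); crop(s,150,90,260,200,3,"c1",20)
t=cam("top"); crop(t,140,135,330,150,2,"c2",20); crop(t,165,222,130,55,6,"c3")
P=pc(t); im=t["image"].astype(int)
E
```

```text
slide [  23.9   47.8 -212.9] turn [ 0.4  0.4 -0.6]
pos [ 0.4462 -0.1403  0.3248] jaw -79.6 q6 1.01 F [0.4 0.3 0.9] T [-0.01 -0.02 -0.  ] w 0.602 t 18.8
```

View pics/c1.png

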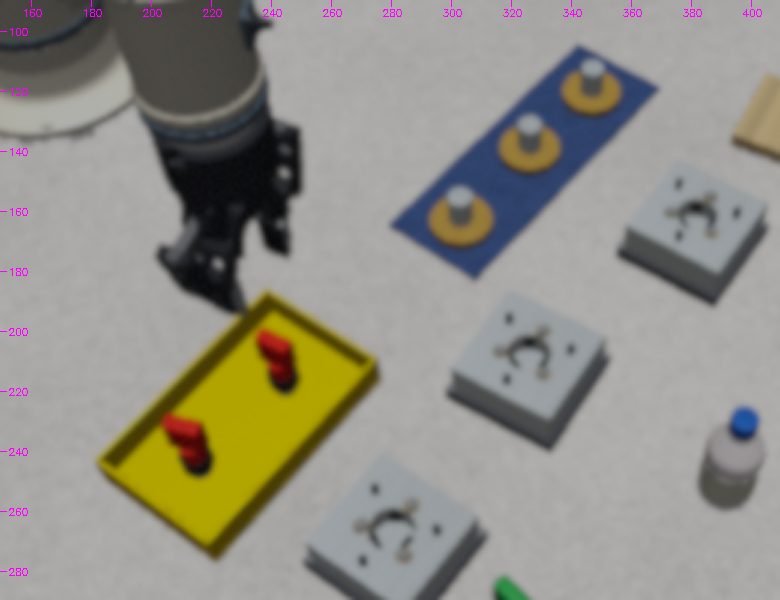

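View pics/c2.png

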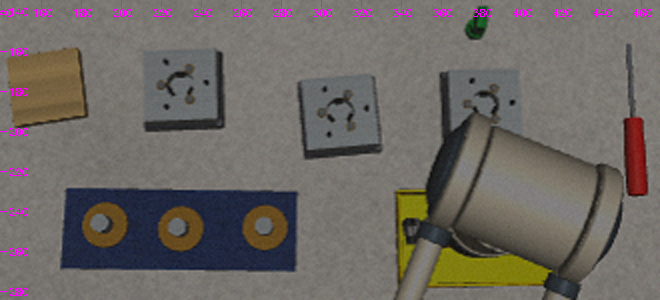

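View pics/c3.png

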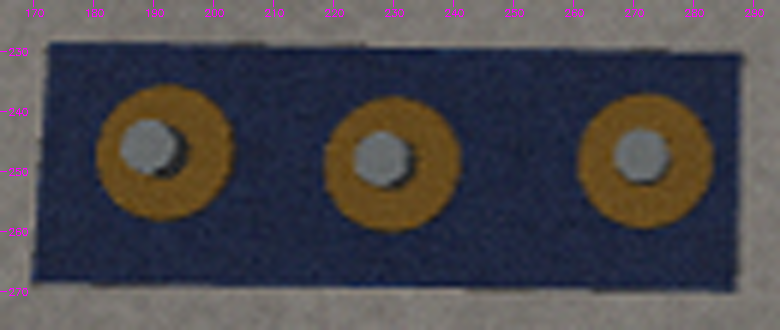

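Both plugs stand in the tray at (245,215) and (215,238). All three bores are open, and the cells haven't moved. Next, the right-hand cell (top view (271,247), knob at (0.455,0.078)).

>>> servo_tool([
  {"slide": [24, 48, -213], "turn": [0, 0, 0], "hand": 0.2},
  {"slide": [24, 48, -213], "turn": [0, 0, 0], "hand": 0.2},
  {"slide": [24, 48, -213], "turn": [0, 0, 0], "hand": 0.2},
  {"slide": [24, 48, -213], "turn": [0, 0, 0], "hand": 0.2},
  {"slide": [24, 48, -213], "turn": [0, 0, 0], "hand": 0.2},
])

```text
clock: 19.3
position: [0.4531, 0.0687, 0.292]
tcp_rot: [0.542, 0.452, 0.544, -0.454]
force: [1.6, -0.6, -0.6]
grip_width: 0.601
```

>>> servo_tool([
  {"slide": [0, 3, -12], "turn": [0, 0, 0], "hand": 0.2},
  {"slide": [0, 3, -12], "turn": [0, 0, 0], "hand": 0.2},
  {"slide": [0, 3, -12], "turn": [0, 0, 0], "hand": 0.2},
])

```text
clock: 19.55
position: [0.4542, 0.0798, 0.2924]
tcp_rot: [0.543, 0.451, 0.544, -0.453]
force: [0.2, 0.2, -0.2]
grip_width: 0.602
```

```bash
python3 go.py 0.4552 0.0776 0.192 100
```

```text
slide [100.4   0.8   2.3] turn [0.5 0.  0.2]
pos [0.4542 0.0798 0.2924] jaw -79.5 q6 1.49 F [ 0.2  0.2 -0.2] T [-0.01 -0.01 -0.01] w 0.602 t 19.6
```

>>> servo_tool([
  {"slide": [25, 0.8, 3], "turn": [0, 0, 0], "hand": 0.2},
  {"slide": [50, 0.8, 3], "turn": [0, 0, 0], "hand": 0.2},
  {"slide": [75, 0.8, 3], "turn": [0, 0, 0], "hand": 0.2},
  {"slide": [75, 0.8, 3], "turn": [0, 0, 0], "hand": 0.2},
  {"slide": [75, 0.8, 3], "turn": [0, 0, 0], "hand": 0.2},
])

```text
clock: 19.97
position: [0.4554, 0.0752, 0.2175]
tcp_rot: [0.542, 0.452, 0.544, -0.454]
force: [-0.0, 0.5, -0.0]
grip_width: 0.603
```

```bash
python3 go.py 0.4552 0.0776 0.192 100; python3 - <<'E'
from h import *
s=cam("scene"); crop(s,260,90,110,100,7,"c4")
t=cam("top"); crop(t,220,210,100,80,8,"c5")
E
```

```text
slide [25.5  0.3 -2.4] turn [ 0.3 -0.   0.2]
pos [0.4554 0.0752 0.2175] jaw -79.7 q6 1.48 F [-0.   0.5 -0. ] T [-0.03 -0.04  0.06] w 0.603 t 20.0
```

View pics/c4.png

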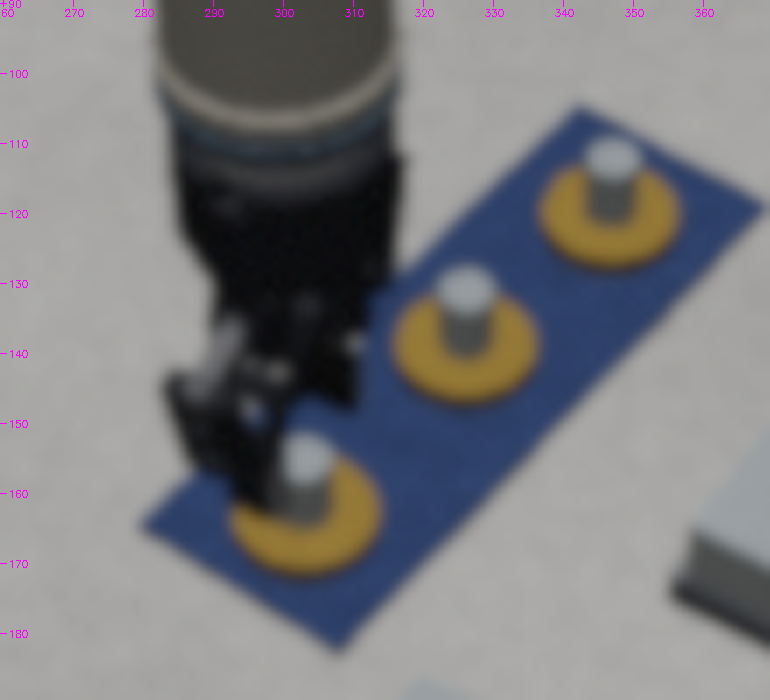

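View pics/c5.png

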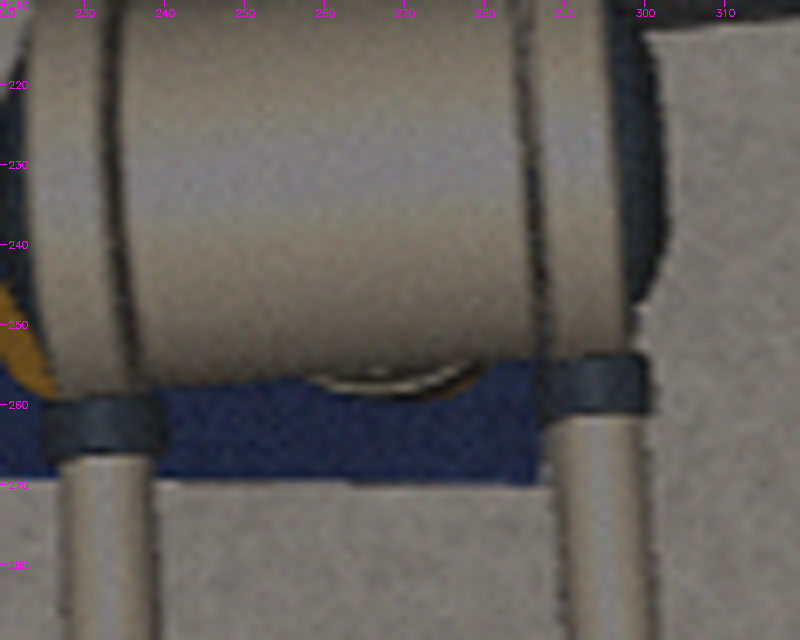

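The right-hand cell's knob, at (303,153), stands between the fingers. Descend and grasp.

>>> servo_tool([
  {"slide": [10, 0.2, -2.4], "turn": [0, 0, 0], "hand": 0.1},
  {"slide": [20, 0.2, -2.4], "turn": [0, 0, 0], "hand": 0},
  {"slide": [25, 0.2, -2.4], "turn": [0, 0, 0], "hand": 0},
  {"slide": [25, 0.2, -2.4], "turn": [0, 0, 0], "hand": 0},
  {"slide": [25, 0.2, -2.4], "turn": [0, 0, 0], "hand": 0},
], squeeze=40)

```text
clock: 20.48
position: [0.4555, 0.0789, 0.1934]
tcp_rot: [0.543, 0.452, 0.543, -0.453]
force: [-0.6, -0.1, 0.1]
grip_width: 0.499
```

>>> servo_tool([
  {"slide": [0, 0, 0], "turn": [0, 0, 0], "hand": -0.3},
  {"slide": [0, 0, 0], "turn": [0, 0, 0], "hand": -0.5},
  {"slide": [0, 0, 0], "turn": [0, 0, 0], "hand": -0.7},
  {"slide": [0, 0, 0], "turn": [0, 0, 0], "hand": -0.9},
  {"slide": [0, 0, 0], "turn": [0, 0, 0], "hand": -1},
])

```text
clock: 20.9
position: [0.4559, 0.0789, 0.1945]
tcp_rot: [0.543, 0.453, 0.543, -0.453]
force: [-1.3, -0.4, 2.9]
grip_width: 0.245
```

```bash
python3 go.py 0.4552 0.0776 0.192 100; python3 - <<'E'
from h import *
s=cam("scene"); crop(s,260,90,110,100,7,"c6")
E
```

```text
slide [ 2.5 -0.9  1.2] turn [ 0.4  0.  -0.1]
pos [0.4559 0.0789 0.1945] jaw -79.6 q6 1.49 F [-1.3 -0.4  2.9] T [-0.05  0.05 -0.04] w 0.245 t 20.9
```

View pics/c6.png

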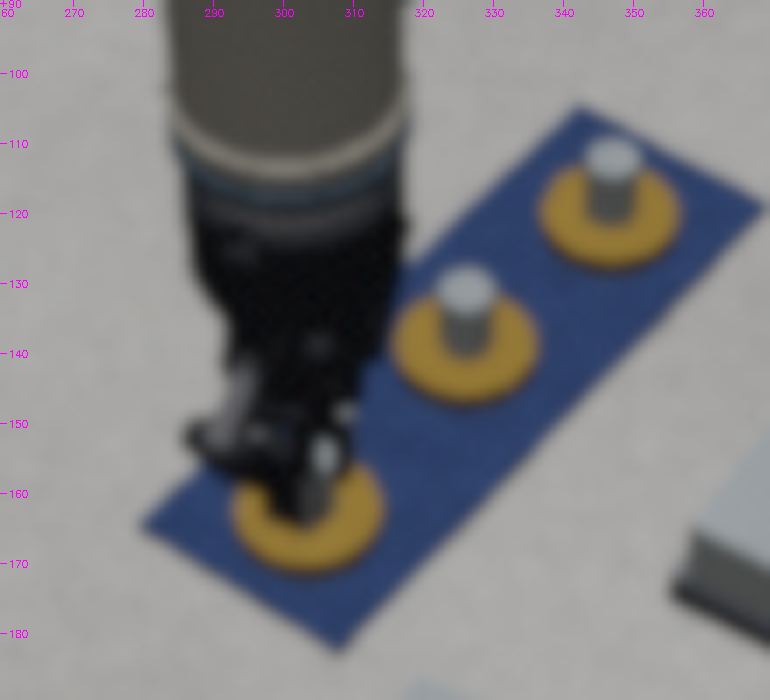

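Knob gripped (width 0.245, about 21 mm). Lift and carry to M3.

>>> servo_tool([
  {"slide": [-10, 0, 0], "turn": [0, 0, 0], "hand": -1},
  {"slide": [-40, 0, 0], "turn": [0, 0, 0], "hand": -1},
  {"slide": [-80, 0, 0], "turn": [0, 0, 0], "hand": -1},
  {"slide": [-110, 0, 0], "turn": [0, 0, 0], "hand": -1},
  {"slide": [-110, 0, 0], "turn": [0, 0, 0], "hand": -1},
], squeeze=60)

```text
clock: 21.37
position: [0.4565, 0.079, 0.312]
tcp_rot: [0.546, 0.456, 0.54, -0.45]
force: [-0.3, 0.9, -0.5]
grip_width: 0.23
```

```bash
python3 go.py 0.6118 -0.1960 0.30 100
```

```text
slide [ 13.5 103.1 298.5] turn [ 0.4  0.  -0.7]
pos [0.4565 0.079  0.312 ] jaw -79.6 q6 1.49 F [-0.3  0.9 -0.5] T [-0.03 -0.04  0.03] w 0.23 t 21.4
```

>>> servo_tool([
  {"slide": [0, 103, 298], "turn": [0, 0, 0], "hand": -1},
  {"slide": [0, 103, 298], "turn": [0, 0, 0], "hand": -1},
  {"slide": [0, 103, 298], "turn": [0, 0, 0], "hand": -1},
  {"slide": [0, 103, 298], "turn": [0, 0, 0], "hand": -1},
  {"slide": [0, 103, 298], "turn": [0, 0, 0], "hand": -1},
])

```text
clock: 21.78
position: [0.5585, -0.1043, 0.3036]
tcp_rot: [0.543, 0.453, 0.543, -0.453]
force: [0.9, 1.5, -0.2]
grip_width: 0.234
```

```bash
python3 go.py 0.6118 -0.1960 0.30 100
```

```text
slide [ 3.5 35.9 99.8] turn [ 0.4 -0.   0. ]
pos [ 0.5585 -0.1043  0.3036] jaw -79.6 q6 1.15 F [ 0.9  1.5 -0.2] T [ 0.02 -0.07  0.  ] w 0.234 t 21.8
```

>>> servo_tool([
  {"slide": [2, 33, 92], "turn": [0, 0, 0], "hand": -1},
  {"slide": [2, 33, 92], "turn": [0, 0, 0], "hand": -1},
  {"slide": [2, 33, 92], "turn": [0, 0, 0], "hand": -1},
  {"slide": [2, 33, 92], "turn": [0, 0, 0], "hand": -1},
  {"slide": [2, 33, 92], "turn": [0, 0, 0], "hand": -1},
])

```text
clock: 22.2
position: [0.607, -0.1878, 0.3007]
tcp_rot: [0.542, 0.453, 0.544, -0.453]
force: [-0.3, -0.5, -0.6]
grip_width: 0.235
```

```bash
python3 go.py 0.6118 -0.1960 0.26 100
```

```text
slide [40.7  3.3  9. ] turn [ 0.3 -0.1  0.1]
pos [ 0.607  -0.1878  0.3007] jaw -79.7 q6 1.04 F [-0.3 -0.5 -0.6] T [ 0.01  0.04 -0.  ] w 0.235 t 22.2
```

>>> servo_tool([
  {"slide": [20, 3, 8], "turn": [0, 0, 0], "hand": -1},
  {"slide": [30, 3, 8], "turn": [0, 0, 0], "hand": -1},
  {"slide": [30, 3, 8], "turn": [0, 0, 0], "hand": -1},
  {"slide": [30, 3, 8], "turn": [0, 0, 0], "hand": -1},
  {"slide": [30, 3, 8], "turn": [0, 0, 0], "hand": -1},
])

```text
clock: 22.62
position: [0.6113, -0.1935, 0.2727]
tcp_rot: [0.543, 0.453, 0.543, -0.452]
force: [1.4, 0.9, -0.5]
grip_width: 0.231
```

```bash
python3 go.py 0.6118 -0.1960 0.26 100; python3 - <<'E'
from h import *
s=cam("scene"); crop(s,220,180,110,110,7,"d1")
t=cam("top"); crop(t,330,140,100,80,8,"d2")
# predicted mount features & disc outline
st=bot.observe(); p=np.array(st["position"])
E
```

```text
slide [12.7  0.1  2.6] turn [ 0.4 -0.  -0. ]
pos [ 0.6113 -0.1935  0.2727] jaw -79.6 q6 1.03 F [ 1.4  0.9 -0.5] T [-0.02  0.01 -0.  ] w 0.231 t 22.6
```

View pics/d1.png

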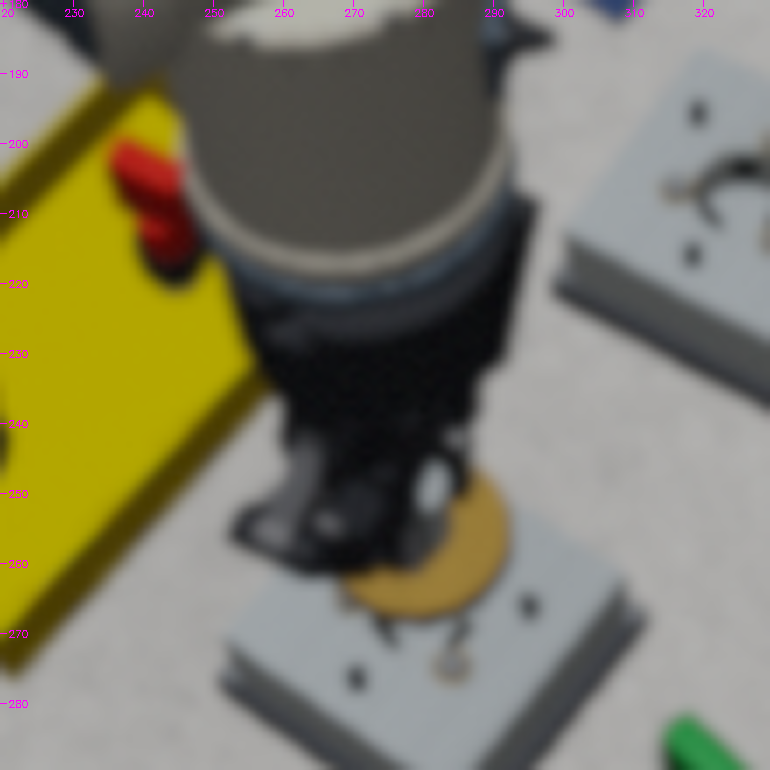

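View pics/d2.png

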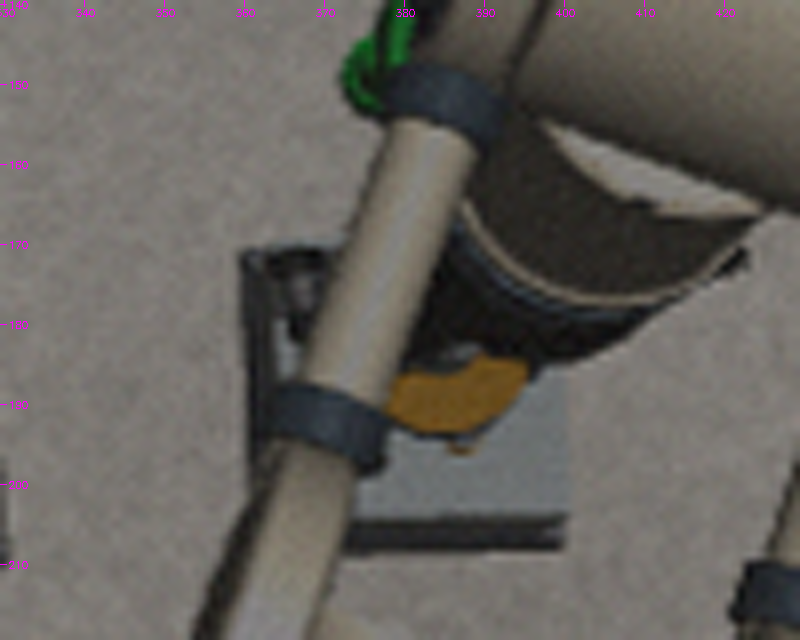

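The disc is over M3: in the scene crop its rim runs from (293,250) to (270,263). I'll fit the disc outline and the seat in the same camera.

```bash
cat > disc.py <<'E'
from h import *
from scipy.optimize import least_squares
def brass(c,box):
    hsv=cv2.cvtColor(c["image"],cv2.COLOR_RGB2HSV); m=((hsv[...,0]>12)&(hsv[...,0]<24)&(hsv[...,1]>110)&(hsv[...,2]>70)).astype(np.uint8)
    k=np.zeros_like(m); k[box[1]:box[3],box[0]:box[2]]=1; m&=k
    n,l,st,_=cv2.connectedComponentsWithStats(m)
    return (l==1+np.argmax(st[1:,4])).astype(np.uint8)
def hull(c,x,y,zb,th=.010,r=.028):
    a=np.linspace(0,2*np.pi,90)
    P=np.vstack([np.c_[x+r*np.cos(a),y+r*np.sin(a),np.full(90,z)] for z in (zb,zb+th)])
    return cv2.convexHull(proj(c,P).astype(np.float32))
def fit(c,box,x0,zb,sel):
    m=brass(c,box); m=cv2.resize(m*255,None,fx=4,fy=4,interpolation=cv2.INTER_CUBIC)
    cs,_=cv2.findContours((m>127).astype(np.uint8),cv2.RETR_EXTERNAL,cv2.CHAIN_APPROX_NONE)
    p=max(cs,key=len)[:,0].astype(float); p=(p-1.5)/4
    p=p[sel(p)]
    f=lambda q:[cv2.pointPolygonTest(hull(c,*q[:2],zb),(float(a),float(b)),True) for a,b in p]
    r=least_squares(f,x0,loss="soft_l1",f_scale=.3)
    return r.x,np.abs(f(r.x)).mean(),len(p)
E
python3 - <<'E'
from disc import *
s=cam("scene"); st=bot.observe(); p=st["position"]; zb=p[2]-.1905
print("tcp",p)
h=hull(s,0.611,-0.195,zb)[:,0]; 
sel=lambda q:(q[:,0]>270)&((q[:,1]>258)|(q[:,0]>287))&(q[:,1]>250)
print(fit(s,(255,235,300,275),[p[0],p[1]],zb,sel))
for dz in(-.003,.003): print(dz,fit(s,(255,235,300,275),[p[0],p[1]],zb+dz,sel)[0])
# seat: scene pins/balls predicted
a=np.radians([91,211,331]); c=np.array([.6108,-.1965])
for cc in ([.6108,-.1965],[.6118,-.1955]):
  B=np.c_[cc[0]+.023*np.cos(a),cc[1]+.023*np.sin(a),[.047]*3]; a2=a+np.pi/3; Pn=np.c_[cc[0]+.033*np.cos(a2),cc[1]+.033*np.sin(a2),[.05]*3]
  print(cc,proj(s,B).round(1).tolist(),proj(s,Pn).round(1).tolist())
E
```

```text
tcp [ 0.61151294 -0.19398033  0.27330924]
(array([ 0.60570631, -0.18873569]), np.float64(2.100182333242161), 194)
-0.003 [ 0.60484268 -0.19056834]
0.003 [ 0.60682973 -0.19191789]
[0.6108, -0.1965] [[286.9, 257.6], [269.8, 264.2], [284.1, 274.3]] [[274.8, 252.2], [270.4, 276.1], [295.2, 266.2]]
[0.6118, -0.1955] [[287.5, 257.5], [270.5, 264.2], [284.7, 274.2]] [[275.5, 252.1], [271.1, 276.0], [295.9, 266.2]]
```

```bash
cat > ov.py <<'E'
from disc import *
def ov(c,u0,v0,w,h,s,name,discs,th=.01):
    im=cv2.resize(c["image"][v0:v0+h,u0:u0+w,::-1],None,fx=s,fy=s,interpolation=cv2.INTER_CUBIC)
    a=np.linspace(0,2*np.pi,120)
    for (x,y,zb),col in zip(discs,[(255,0,255),(0,255,0),(255,255,0)]):
        for z in(zb,zb+th):
            q=proj(c,np.c_[x+.028*np.cos(a),y+.028*np.sin(a),np.full(120,z)]); q=((q-[u0,v0]+.5)*s).astype(np.int32)
            cv2.polylines(im,[q],True,col,1)
    cv2.imwrite(f"pics/{name}.png",im)
E
python3 - <<'E'
from ov import *
s=cam("scene"); t=cam("top"); p=bot.observe()["position"]; zb=p[2]-.1905; print(p)
ov(s,250,225,55,60,12,"d3",[(p[0]-.0007,p[1],zb)])
ov(t,360,165,50,50,12,"d4",[(p[0]-.0007,p[1],zb)])
E
```

```text
[ 0.61149967 -0.19424104  0.27293463]
```

View pics/d3.png

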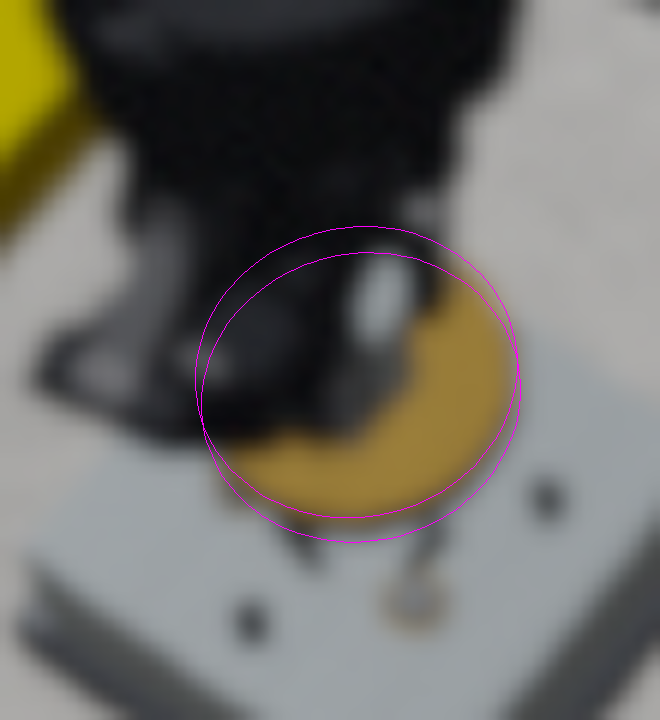

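View pics/d4.png

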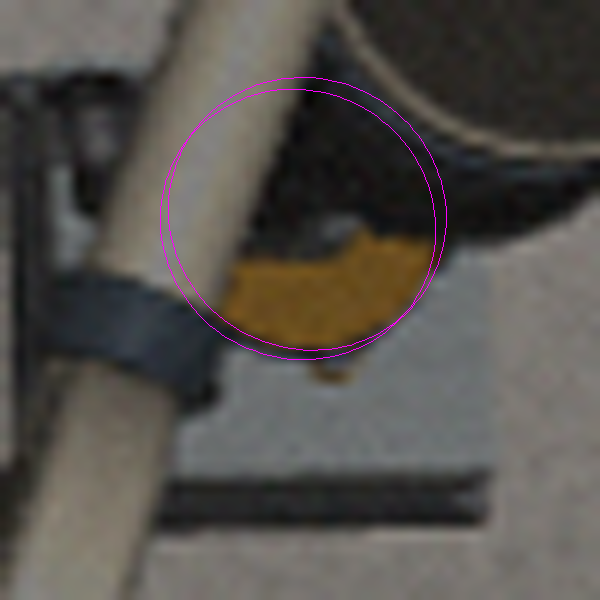

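```bash
python3 - <<'E'
from ov import *
s=cam("scene"); t=cam("top")
ov(s,300,110,55,45,12,"e1",[(.4528,.1818,.004)])
ov(t,170,228,80,45,10,"e2",[(.4528,.1818,.004),(.4566,.2749,.004)])
E
```

```text
(no output)
```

View pics/e1.png

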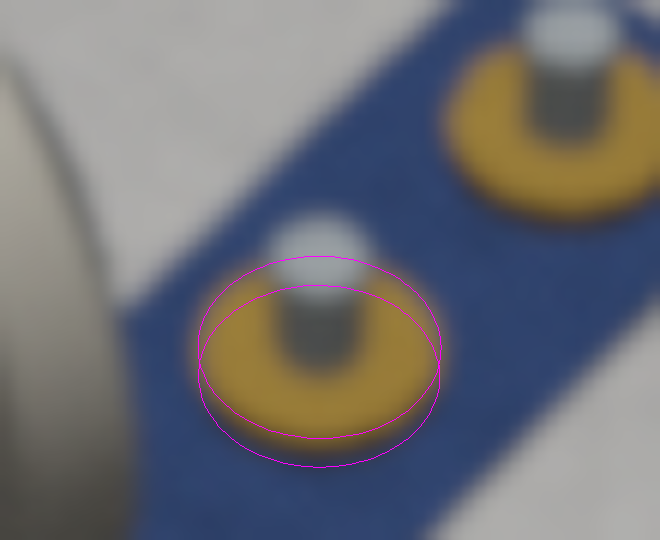

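View pics/e2.png

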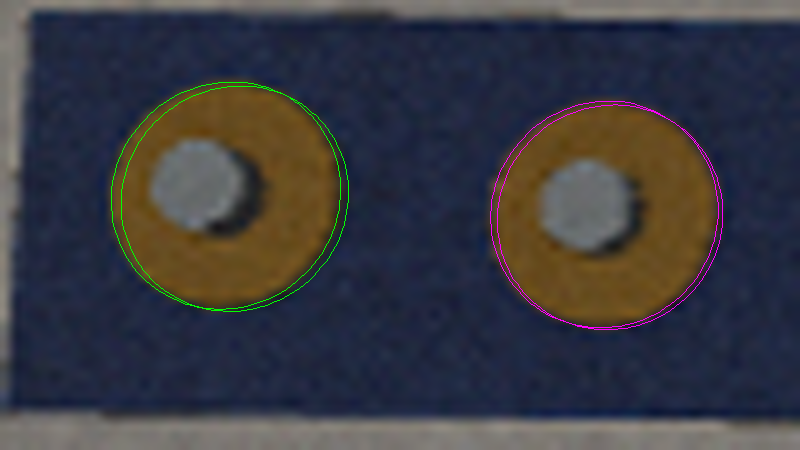

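```bash
python3 - <<'E'
from ov import *
s=cam("scene"); t=cam("top"); P0=np.array([.6108,-.1942,.0924])
J=np.vstack([np.array([(proj(c,P0+d)-proj(c,P0))[0] for d in np.eye(3)*.001]).T for c in(t,s)]); print(J.round(3))
print(np.linalg.lstsq(J,np.array([-.5,-.5,-.6,-.6]),rcond=None)[0])
E
```

```text
[[-0.009 -0.413  0.078]
 [-0.406 -0.006 -0.089]
 [ 0.366  0.31  -0.04 ]
 [ 0.263 -0.345 -0.212]]
[-0.29053759  0.45581859  2.19909143]
```

The offsets reconcile to under 1 mm, so the TCP target is (0.6118,-0.1963). Descend over M3.

>>> servo_tool([
  {"slide": [5, 0, 1], "turn": [0, 0, 0], "hand": -1},
  {"slide": [10, 0, 2], "turn": [0, 0, 0], "hand": -1},
  {"slide": [15, 0, 2], "turn": [0, 0, 0], "hand": -1},
  {"slide": [15, 0, 2], "turn": [0, 0, 0], "hand": -1},
  {"slide": [15, 0, 2], "turn": [0, 0, 0], "hand": -1},
])

```text
clock: 23.48
position: [0.6116, -0.1964, 0.2558]
tcp_rot: [0.542, 0.453, 0.544, -0.453]
force: [-0.4, -0.7, -1.6]
grip_width: 0.235
```

```bash
python3 go.py 0.6118 -0.1963 0.247 100; python3 - <<'E'
from ov import *
s=cam("scene"); t=cam("top"); p=bot.observe()["position"]; zb=p[2]-.1885; 
ov(s,250,225,55,60,12,"d5",[(p[0]-.001,p[1]+.0005,zb)])
E
```

```text
slide [ 8.8  0.2 -0. ] turn [ 0.4 -0.1  0.1]
pos [ 0.6116 -0.1964  0.2558] jaw -79.6 q6 1.03 F [-0.4 -0.7 -1.6] T [ 0.01  0.04 -0.03] w 0.235 t 23.5
```

View pics/d5.png

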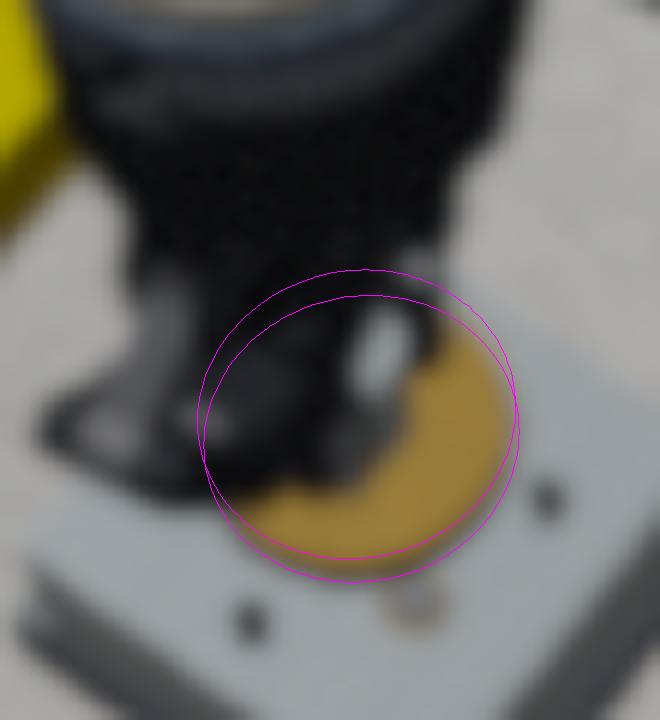

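>>> servo_tool([
  {"slide": [3, 0, 0], "turn": [0, 0, 0], "hand": -1},
  {"slide": [6, 0, 0], "turn": [0, 0, 0], "hand": -1},
  {"slide": [9, 0, 0], "turn": [0, 0, 0], "hand": -1},
  {"slide": [11, 0, 0], "turn": [0, 0, 0], "hand": -1},
  {"slide": [12, 0, 0], "turn": [0, 0, 0], "hand": -1},
])

```text
clock: 24.0
position: [0.6117, -0.1964, 0.2442]
tcp_rot: [0.543, 0.453, 0.543, -0.453]
force: [0.2, -0.8, -0.8]
grip_width: 0.236
```

>>> servo_tool([
  {"slide": [1, 0, 0], "turn": [0, 0, 0], "hand": -1},
  {"slide": [2, 0, 0], "turn": [0, 0, 0], "hand": -1},
  {"slide": [2, 0, 0], "turn": [0, 0, 0], "hand": -1},
])

```text
clock: 24.25
position: [0.6118, -0.1964, 0.2428]
tcp_rot: [0.543, 0.453, 0.543, -0.453]
force: [-0.5, -0.4, -0.5]
grip_width: 0.238
```

```bash
python3 go.py 0.6118 -0.1963 0.2405 100
```

```text
slide [ 2.3  0.  -0.1] turn [ 0.4 -0.   0. ]
pos [ 0.6118 -0.1964  0.2428] jaw -79.6 q6 1.03 F [-0.5 -0.4 -0.5] T [ 0.01 -0.05  0.04] w 0.238 t 24.2
```

Below pin height without contact. Continue to the balls.

>>> servo_tool([
  {"slide": [1, 0, 0], "turn": [0, 0, 0], "hand": -1},
  {"slide": [2, 0, 0], "turn": [0, 0, 0], "hand": -1},
  {"slide": [3, 0, 0], "turn": [0, 0, 0], "hand": -1},
  {"slide": [3, 0, 0], "turn": [0, 0, 0], "hand": -1},
])

```text
clock: 24.58
position: [0.6119, -0.1964, 0.2405]
tcp_rot: [0.543, 0.453, 0.543, -0.453]
force: [-1.4, 0.9, 0.7]
grip_width: 0.236
```

```bash
python3 go.py 0.6118 -0.1963 0.2405 100
```

```text
slide [ 0.  -0.  -0.1] turn [ 0.4  0.  -0. ]
pos [ 0.6119 -0.1964  0.2405] jaw -79.6 q6 1.03 F [-1.4  0.9  0.7] T [0.05 0.1  0.  ] w 0.236 t 24.6
```

>>> servo_tool([
  {"slide": [0.7, 0, 0], "turn": [0, 0, 0], "hand": -1},
  {"slide": [1.4, 0, 0], "turn": [0, 0, 0], "hand": -1},
  {"slide": [1.4, 0, 0], "turn": [0, 0, 0], "hand": -1},
])

```text
clock: 24.83
position: [0.6119, -0.1964, 0.2403]
tcp_rot: [0.544, 0.453, 0.543, -0.453]
force: [-3.0, 1.0, 6.5]
grip_width: 0.23
```

>>> servo_tool([
  {"slide": [0, 0, 0], "turn": [0, 0, 0], "hand": -0.45},
  {"slide": [0, 0, 0], "turn": [0, 0, 0], "hand": -0.3},
  {"slide": [-2, 0, 0], "turn": [0, 0, 0], "hand": 0},
  {"slide": [-3, 0, 0], "turn": [0, 0, 0], "hand": 0.1},
  {"slide": [-3, 0, 0], "turn": [0, 0, 0], "hand": 0.1},
])

```text
clock: 25.25
position: [0.6119, -0.1965, 0.2417]
tcp_rot: [0.543, 0.453, 0.543, -0.453]
force: [-0.3, -0.3, -0.3]
grip_width: 0.551
```

>>> servo_tool([
  {"slide": [-25, 0, 0], "turn": [0, 0, 0], "hand": 0.2},
  {"slide": [-60, 0, 0], "turn": [0, 0, 0], "hand": 0.2},
  {"slide": [-80, 0, 0], "turn": [0, 0, 0], "hand": 0.2},
  {"slide": [-80, 0, 0], "turn": [0, 0, 0], "hand": 0.2},
])

```text
clock: 25.58
position: [0.6124, -0.1966, 0.3285]
tcp_rot: [0.546, 0.454, 0.54, -0.452]
force: [0.7, 0.9, 1.1]
grip_width: 0.599
```

```bash
python3 go.py 0.4528 0.1818 0.30 100; python3 - <<'E'
from ov import *
s=cam("scene"); t=cam("top"); 
ov(s,250,225,60,60,12,"d6",[(.6108,-.1965,.05)])
crop(t,165,222,130,55,6,"d7"); crop(s,270,90,120,100,6,"d8")
E
```

```text
slide [  25.7  -89.1 -401.1] turn [ 0.4  0.3 -0.5]
pos [ 0.6124 -0.1966  0.3285] jaw -79.6 q6 1.03 F [0.7 0.9 1.1] T [-0.02 -0.01  0.02] w 0.599 t 25.6
```

View pics/d6.png

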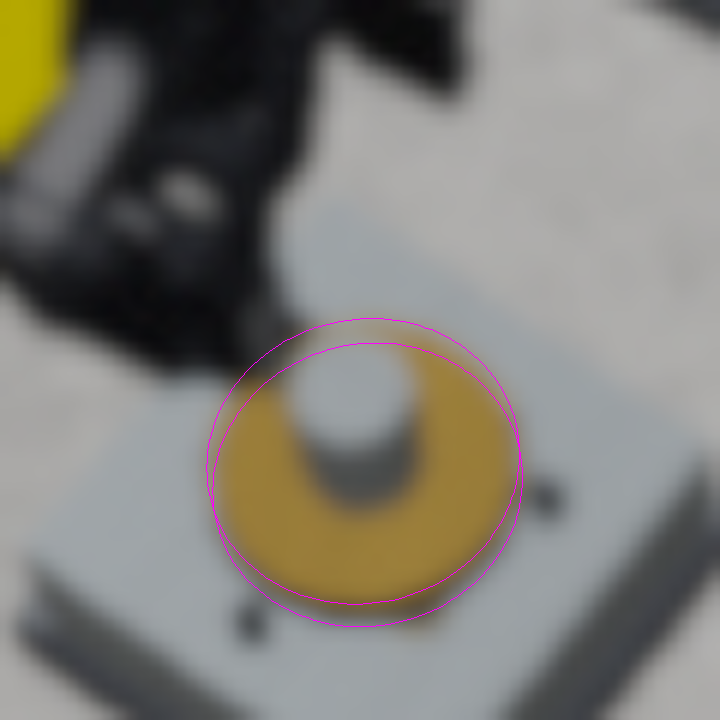

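View pics/d8.png

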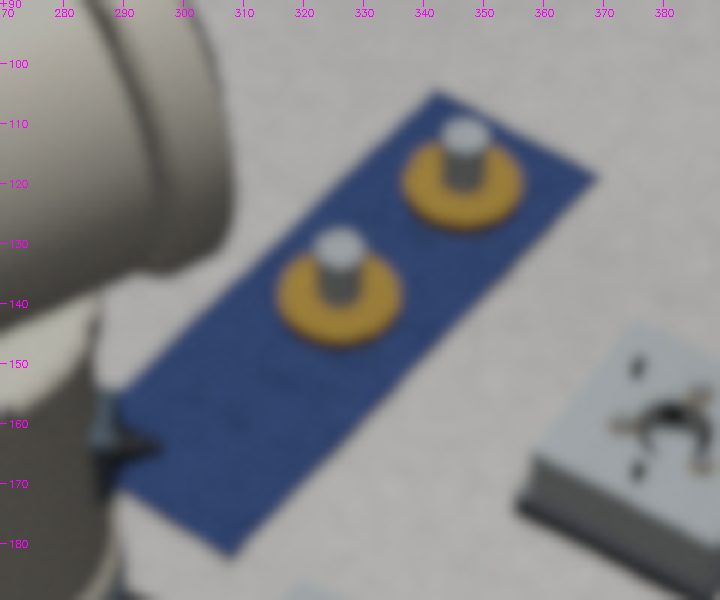

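Cell 1 is on M3, level and matching the predicted outline (knob at (279,257) in the scene). The other two cells are unchanged at (326,131) and (347,112). Next, the middle one.

>>> servo_tool([
  {"slide": [15, -89, -401], "turn": [0, 0, 0], "hand": 0.2},
  {"slide": [15, -89, -401], "turn": [0, 0, 0], "hand": 0.2},
  {"slide": [15, -89, -401], "turn": [0, 0, 0], "hand": 0.2},
  {"slide": [15, -89, -401], "turn": [0, 0, 0], "hand": 0.2},
  {"slide": [15, -89, -401], "turn": [0, 0, 0], "hand": 0.2},
])

```text
clock: 26.1
position: [0.5295, -0.0032, 0.3114]
tcp_rot: [0.542, 0.452, 0.544, -0.454]
force: [0.9, -0.3, 0.3]
grip_width: 0.599
```

```bash
python3 go.py 0.4533 0.1818 0.30 100
```

```text
slide [  11.8  -41.8 -195.6] turn [ 0.3 -0.1  0.2]
pos [ 0.5295 -0.0032  0.3114] jaw -79.7 q6 1.32 F [ 0.9 -0.3  0.3] T [ 0.04 -0.01 -0.02] w 0.599 t 26.1
```

>>> servo_tool([
  {"slide": [10, -41, -188], "turn": [0, 0, 0], "hand": 0.2},
  {"slide": [10, -41, -188], "turn": [0, 0, 0], "hand": 0.2},
  {"slide": [10, -41, -188], "turn": [0, 0, 0], "hand": 0.2},
  {"slide": [10, -41, -188], "turn": [0, 0, 0], "hand": 0.2},
  {"slide": [10, -41, -188], "turn": [0, 0, 0], "hand": 0.2},
])

```text
clock: 26.52
position: [0.4546, 0.1756, 0.3017]
tcp_rot: [0.543, 0.452, 0.545, -0.453]
force: [0.8, -0.8, -0.3]
grip_width: 0.599
```

```bash
python3 go.py 0.4533 0.1818 0.218 100
```

```text
slide [83.7  0.1 -6.2] turn [ 0.5 -0.1  0.2]
pos [0.4546 0.1756 0.3017] jaw -79.5 q6 1.69 F [ 0.8 -0.8 -0.3] T [-0.01  0.    0.01] w 0.599 t 26.5
```

>>> servo_tool([
  {"slide": [15, 0, -4], "turn": [0, 0, 0], "hand": 0.2},
  {"slide": [35, 0, -4], "turn": [0, 0, 0], "hand": 0.2},
  {"slide": [60, 0, -4], "turn": [0, 0, 0], "hand": 0.2},
  {"slide": [70, 0, -4], "turn": [0, 0, 0], "hand": 0.2},
  {"slide": [70, 0, -4], "turn": [0, 0, 0], "hand": 0.2},
])

```text
clock: 26.93
position: [0.4546, 0.1765, 0.2292]
tcp_rot: [0.542, 0.45, 0.545, -0.455]
force: [-0.1, -0.1, -0.2]
grip_width: 0.601
```

```bash
python3 go.py 0.4533 0.1818 0.194 100; python3 - <<'E'
from h import *
s=cam("scene"); crop(s,290,80,100,90,7,"f1")
E
```

```text
slide [35.2 -0.  -5.5] turn [0.4 0.1 0.5]
pos [0.4546 0.1765 0.2292] jaw -79.6 q6 1.69 F [-0.1 -0.1 -0.2] T [-0.01 -0.05 -0.01] w 0.601 t 26.9
```

View pics/f1.png

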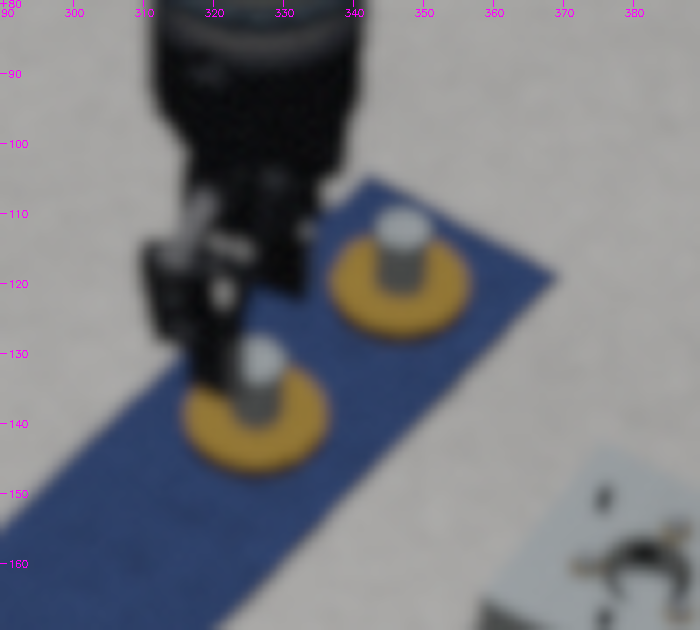

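>>> servo_tool([
  {"slide": [5, 0, -5], "turn": [0, 0, 0], "hand": 0.2},
  {"slide": [15, 0, -5], "turn": [0, 0, 0], "hand": 0.2},
  {"slide": [25, 0, -5], "turn": [0, 0, 0], "hand": 0.2},
  {"slide": [34, 0, -5], "turn": [0, 0, 0], "hand": 0.1},
  {"slide": [34, 0, -5], "turn": [0, 0, 0], "hand": 0},
], squeeze=40)

```text
clock: 27.4
position: [0.4544, 0.1815, 0.1973]
tcp_rot: [0.542, 0.452, 0.544, -0.454]
force: [-0.5, 0.1, 0.2]
grip_width: 0.507
```

```bash
python3 go.py 0.4533 0.1818 0.194 100
```

```text
slide [ 3.3 -1.  -0.5] turn [0.4 0.  0.2]
pos [0.4544 0.1815 0.1973] jaw -79.6 q6 1.7 F [-0.5  0.1  0.2] T [-0.    0.04 -0.02] w 0.507 t 27.4
```

>>> servo_tool([
  {"slide": [3, -1, -0.3], "turn": [0, 0, 0], "hand": 0},
  {"slide": [3, -1, -0.3], "turn": [0, 0, 0], "hand": 0},
  {"slide": [3, -1, -0.3], "turn": [0, 0, 0], "hand": -0.2},
  {"slide": [3, -1, -0.3], "turn": [0, 0, 0], "hand": -0.4},
  {"slide": [3, -1, -0.3], "turn": [0, 0, 0], "hand": -0.6},
])

```text
clock: 27.82
position: [0.4543, 0.182, 0.1978]
tcp_rot: [0.543, 0.453, 0.543, -0.452]
force: [-0.8, 0.1, -0.3]
grip_width: 0.241
```

>>> servo_tool([
  {"slide": [0, 0, 0], "turn": [0, 0, 0], "hand": -0.8},
  {"slide": [0, 0, 0], "turn": [0, 0, 0], "hand": -1},
  {"slide": [0, 0, 0], "turn": [0, 0, 0], "hand": -1},
], squeeze=60)

```text
clock: 28.07
position: [0.4543, 0.182, 0.1977]
tcp_rot: [0.543, 0.453, 0.543, -0.452]
force: [-0.2, -0.2, 4.0]
grip_width: 0.232
```

```bash
python3 go.py 0.4533 0.1818 0.194 100
```

```text
slide [ 3.7 -1.1  0. ] turn [ 0.4 -0.  -0.1]
pos [0.4543 0.182  0.1977] jaw -79.6 q6 1.7 F [-0.2 -0.2  4. ] T [ 0.05 -0.01 -0.04] w 0.232 t 28.1
```

Gripped. Lift and carry to M2.

>>> servo_tool([
  {"slide": [-10, 0, 0], "turn": [0, 0, 0], "hand": -1},
  {"slide": [-40, 0, 0], "turn": [0, 0, 0], "hand": -1},
  {"slide": [-80, 0, 0], "turn": [0, 0, 0], "hand": -1},
  {"slide": [-105, 0, 0], "turn": [0, 0, 0], "hand": -1},
  {"slide": [-105, 0, 0], "turn": [0, 0, 0], "hand": -1},
])

```text
clock: 28.48
position: [0.4548, 0.1822, 0.3093]
tcp_rot: [0.545, 0.456, 0.541, -0.45]
force: [0.6, -0.2, -0.3]
grip_width: 0.233
```

```bash
python3 go.py 0.5996 -0.0140 0.30 100
```

```text
slide [ 10.1 107.  219.1] turn [ 0.4 -0.1 -0.6]
pos [0.4548 0.1822 0.3093] jaw -79.6 q6 1.7 F [ 0.6 -0.2 -0.3] T [ 0.03 -0.04  0.04] w 0.233 t 28.5
```

>>> servo_tool([
  {"slide": [2, 107, 219], "turn": [0, 0, 0], "hand": -1},
  {"slide": [2, 107, 219], "turn": [0, 0, 0], "hand": -1},
  {"slide": [2, 107, 219], "turn": [0, 0, 0], "hand": -1},
  {"slide": [2, 107, 219], "turn": [0, 0, 0], "hand": -1},
  {"slide": [2, 107, 219], "turn": [0, 0, 0], "hand": -1},
])

```text
clock: 28.9
position: [0.5783, 0.0125, 0.2994]
tcp_rot: [0.543, 0.452, 0.544, -0.453]
force: [1.4, 0.3, 0.4]
grip_width: 0.236
```

>>> servo_tool([
  {"slide": [5, 18, 37], "turn": [0, 0, 0], "hand": -1},
  {"slide": [10, 18, 37], "turn": [0, 0, 0], "hand": -1},
  {"slide": [10, 18, 37], "turn": [0, 0, 0], "hand": -1},
  {"slide": [10, 18, 37], "turn": [0, 0, 0], "hand": -1},
  {"slide": [10, 18, 37], "turn": [0, 0, 0], "hand": -1},
])

```text
clock: 29.32
position: [0.6016, -0.018, 0.2902]
tcp_rot: [0.543, 0.452, 0.544, -0.453]
force: [0.8, -0.8, -0.6]
grip_width: 0.23
```

```bash
python3 go.py 0.5996 -0.0140 0.27 100
```

```text
slide [20.2 -1.2 -4.3] turn [ 0.4 -0.   0. ]
pos [ 0.6016 -0.018   0.2902] jaw -79.6 q6 1.3 F [ 0.8 -0.8 -0.6] T [ 0.09  0.03 -0.01] w 0.23 t 29.3
```

>>> servo_tool([
  {"slide": [8, -1.5, -4.5], "turn": [0, 0, 0], "hand": -1},
  {"slide": [18, -1.5, -4.5], "turn": [0, 0, 0], "hand": -1},
  {"slide": [28, -1.5, -4.5], "turn": [0, 0, 0], "hand": -1},
  {"slide": [28, -1.5, -4.5], "turn": [0, 0, 0], "hand": -1},
  {"slide": [28, -1.5, -4.5], "turn": [0, 0, 0], "hand": -1},
])

```text
clock: 29.73
position: [0.5992, -0.0143, 0.2607]
tcp_rot: [0.543, 0.452, 0.544, -0.453]
force: [-0.4, -0.4, -0.5]
grip_width: 0.233
```

```bash
python3 go.py 0.5996 -0.0140 0.2437 100; python3 - <<'E'
from ov import *
s=cam("scene"); t=cam("top"); p=bot.observe()["position"]; zb=p[2]-.1937
a=np.radians([95,215,335]); cc=[.5981,-.0138]
a2=a+np.pi/3; print(proj(s,np.c_[cc[0]+.033*np.cos(a2),cc[1]+.033*np.sin(a2),[.05]*3]).round(1).tolist(), proj(s,np.c_[cc[0]+.023*np.cos(a),cc[1]+.023*np.sin(a),[.047]*3]).round(1).tolist())
ov(s,295,170,60,65,11,"g1",[(p[0]-.0016,p[1]+.0002,zb)])
ov(t,285,165,50,50,12,"g2",[(p[0]-.0016,p[1]+.0002,zb)])
E
```

```text
slide [17.   0.4 -0.2] turn [ 0.4 -0.   0.1]
pos [ 0.5992 -0.0143  0.2607] jaw -79.6 q6 1.31 F [-0.4 -0.4 -0.5] T [-0.03  0.01 -0.  ] w 0.233 t 29.7
[[319.5, 195.2], [318.5, 215.4], [339.9, 205.8]] [[331.0, 199.2], [316.3, 205.7], [330.6, 213.3]]
```

View pics/g1.png

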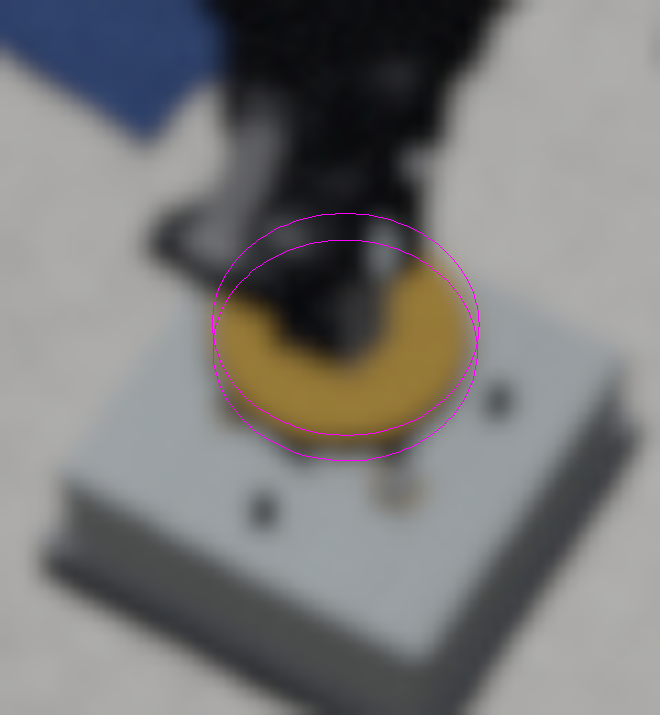

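View pics/g2.png

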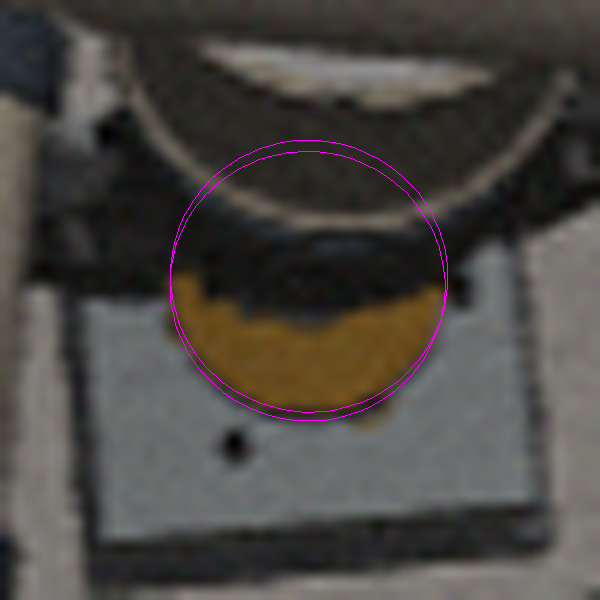

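The disc sits on the predicted outline in both views and the M2 pins agree, (340,206) and (318,216). Down it goes.

>>> servo_tool([
  {"slide": [5, 0, -0.2], "turn": [0, 0, 0], "hand": -1},
  {"slide": [10, 0, -0.2], "turn": [0, 0, 0], "hand": -1},
  {"slide": [13, 0, -0.2], "turn": [0, 0, 0], "hand": -1},
  {"slide": [15, 0, -0.2], "turn": [0, 0, 0], "hand": -1},
  {"slide": [15, 0, -0.2], "turn": [0, 0, 0], "hand": -1},
])

```text
clock: 30.25
position: [0.5995, -0.0146, 0.2463]
tcp_rot: [0.543, 0.453, 0.544, -0.453]
force: [0.3, -0.1, -1.4]
grip_width: 0.231
```

>>> servo_tool([
  {"slide": [1, 0, 0], "turn": [0, 0, 0], "hand": -1},
  {"slide": [1.5, 0, 0], "turn": [0, 0, 0], "hand": -1},
  {"slide": [1.5, 0, 0], "turn": [0, 0, 0], "hand": -1},
])

```text
clock: 30.5
position: [0.5998, -0.0145, 0.2458]
tcp_rot: [0.543, 0.453, 0.543, -0.453]
force: [0.4, 0.7, -0.3]
grip_width: 0.233
```

```bash
python3 go.py 0.5993 -0.0140 0.2437 100
```

```text
slide [ 2.1 -0.4 -0.6] turn [ 0.4  0.  -0. ]
pos [ 0.5998 -0.0145  0.2458] jaw -79.6 q6 1.31 F [ 0.4  0.7 -0.3] T [ 0.04 -0.04  0.03] w 0.233 t 30.5
```

>>> servo_tool([
  {"slide": [1, -0.4, -0.5], "turn": [0, 0, 0], "hand": -1},
  {"slide": [2, -0.4, -0.5], "turn": [0, 0, 0], "hand": -1},
  {"slide": [3, -0.4, -0.5], "turn": [0, 0, 0], "hand": -1},
  {"slide": [3, -0.4, -0.5], "turn": [0, 0, 0], "hand": -1},
])

```text
clock: 30.83
position: [0.5993, -0.0141, 0.2435]
tcp_rot: [0.543, 0.453, 0.543, -0.453]
force: [-1.6, 0.3, 2.2]
grip_width: 0.228
```

```bash
python3 go.py 0.5993 -0.0140 0.2437 100
```

```text
slide [-0.2  0.  -0.1] turn [ 0.4  0.  -0.1]
pos [ 0.5993 -0.0141  0.2435] jaw -79.6 q6 1.31 F [-1.6  0.3  2.2] T [ 0.04  0.22 -0.01] w 0.228 t 30.8
```

Seated at 2 N and at the predicted height. A slight press, then release.

>>> servo_tool([
  {"slide": [0.7, 0, 0], "turn": [0, 0, 0], "hand": -1},
  {"slide": [0.7, 0, 0], "turn": [0, 0, 0], "hand": -1},
  {"slide": [0.7, 0, 0], "turn": [0, 0, 0], "hand": -1},
])

```text
clock: 31.08
position: [0.5993, -0.0141, 0.2434]
tcp_rot: [0.543, 0.453, 0.543, -0.452]
force: [-2.7, -0.1, 6.5]
grip_width: 0.231
```

>>> servo_tool([
  {"slide": [0, 0, 0], "turn": [0, 0, 0], "hand": -0.45},
  {"slide": [0, 0, 0], "turn": [0, 0, 0], "hand": -0.3},
  {"slide": [-2, 0, 0], "turn": [0, 0, 0], "hand": 0},
  {"slide": [-3, 0, 0], "turn": [0, 0, 0], "hand": 0.1},
  {"slide": [-3, 0, 0], "turn": [0, 0, 0], "hand": 0.1},
])

```text
clock: 31.5
position: [0.5993, -0.0142, 0.2452]
tcp_rot: [0.543, 0.453, 0.543, -0.453]
force: [0.0, 0.5, -0.1]
grip_width: 0.55
```

>>> servo_tool([
  {"slide": [-25, 0, 0], "turn": [0, 0, 0], "hand": 0.2},
  {"slide": [-60, 0, 0], "turn": [0, 0, 0], "hand": 0.2},
  {"slide": [-75, 0, 0], "turn": [0, 0, 0], "hand": 0.2},
  {"slide": [-75, 0, 0], "turn": [0, 0, 0], "hand": 0.2},
])

```text
clock: 31.83
position: [0.5999, -0.0141, 0.3258]
tcp_rot: [0.546, 0.455, 0.541, -0.451]
force: [-0.2, 0.2, 0.2]
grip_width: 0.598
```

```bash
python3 go.py 0.4573 0.2749 0.30 100; python3 - <<'E'
from ov import *
s=cam("scene"); t=cam("top"); 
ov(s,295,170,60,65,11,"g3",[(.5981,-.0138,.05)])
crop(t,165,222,130,55,6,"g4"); crop(s,230,90,160,200,4,"g5",20)
E
```

```text
slide [  24.4  -88.4 -310. ] turn [ 0.4  0.1 -0.5]
pos [ 0.5999 -0.0141  0.3258] jaw -79.6 q6 1.31 F [-0.2  0.2  0.2] T [ 0.04  0.04 -0.02] w 0.598 t 31.8
```

View pics/g3.png

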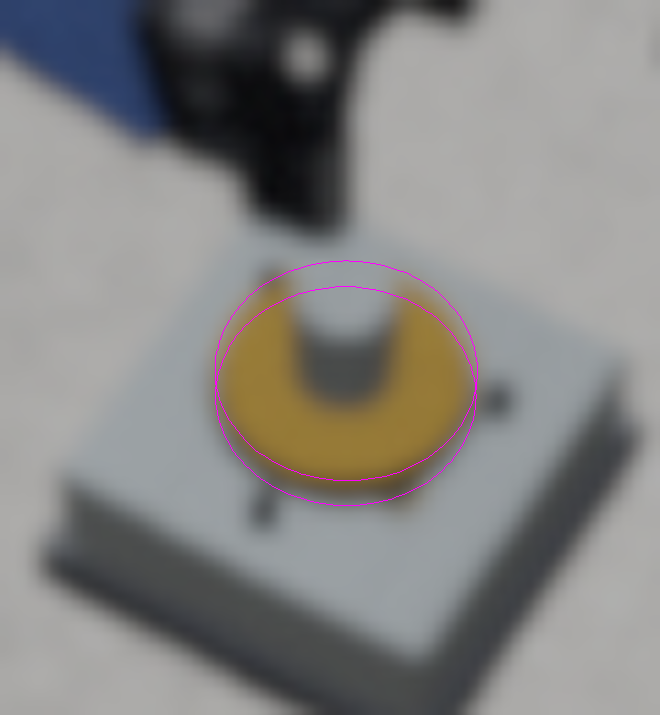

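View pics/g5.png

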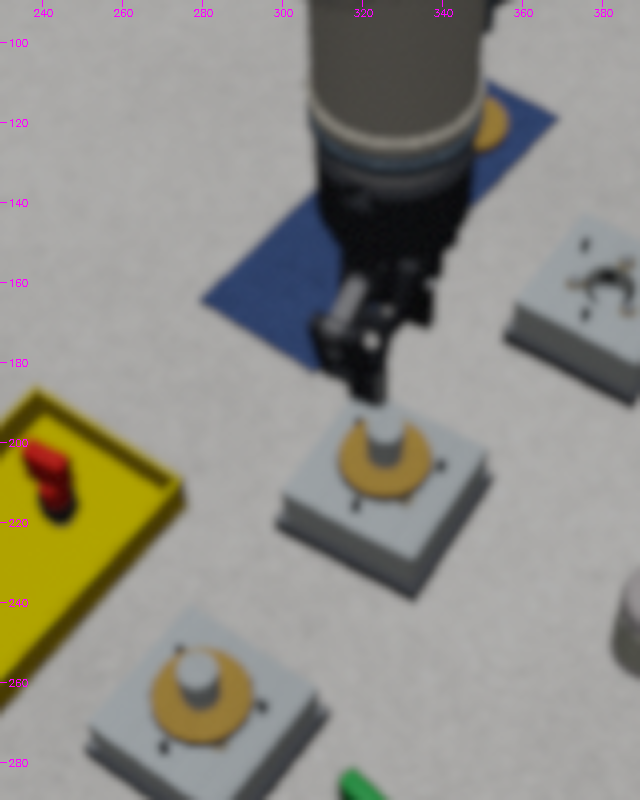

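View pics/g4.png

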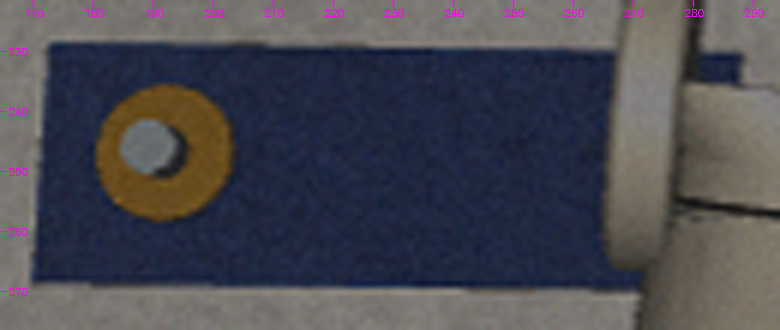

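Cell 2 is seated on M2, outline matching. The last cell is unmoved at top view (192,247).

>>> servo_tool([
  {"slide": [15, -88, -310], "turn": [0, 0, 0], "hand": 0.2},
  {"slide": [15, -88, -310], "turn": [0, 0, 0], "hand": 0.2},
  {"slide": [15, -88, -310], "turn": [0, 0, 0], "hand": 0.2},
  {"slide": [15, -88, -310], "turn": [0, 0, 0], "hand": 0.2},
  {"slide": [15, -88, -310], "turn": [0, 0, 0], "hand": 0.2},
])

```text
clock: 32.35
position: [0.5059, 0.1738, 0.3079]
tcp_rot: [0.542, 0.452, 0.544, -0.454]
force: [0.4, 1.2, 0.2]
grip_width: 0.601
```

>>> servo_tool([
  {"slide": [5, -33, -115], "turn": [0, 0, 0], "hand": 0.2},
  {"slide": [5, -33, -115], "turn": [0, 0, 0], "hand": 0.2},
  {"slide": [5, -33, -115], "turn": [0, 0, 0], "hand": 0.2},
  {"slide": [5, -33, -115], "turn": [0, 0, 0], "hand": 0.2},
  {"slide": [5, -33, -115], "turn": [0, 0, 0], "hand": 0.2},
])

```text
clock: 32.77
position: [0.4529, 0.2812, 0.3031]
tcp_rot: [0.544, 0.451, 0.544, -0.453]
force: [-0.5, 1.1, -0.0]
grip_width: 0.599
```

```bash
python3 go.py 0.4573 0.2749 0.225 100
```

```text
slide [78.1  3.4  6.9] turn [0.6 0.1 0.2]
pos [0.4529 0.2812 0.3031] jaw -79.4 q6 1.88 F [-0.5  1.1 -0. ] T [0.04 0.01 0.01] w 0.599 t 32.8
```

>>> servo_tool([
  {"slide": [15, 3, 8], "turn": [0, 0, 0], "hand": 0.2},
  {"slide": [35, 3, 8], "turn": [0, 0, 0], "hand": 0.2},
  {"slide": [60, 3, 8], "turn": [0, 0, 0], "hand": 0.2},
  {"slide": [72, 3, 8], "turn": [0, 0, 0], "hand": 0.2},
  {"slide": [72, 3, 8], "turn": [0, 0, 0], "hand": 0.2},
])

```text
clock: 33.18
position: [0.458, 0.2707, 0.2285]
tcp_rot: [0.542, 0.451, 0.544, -0.456]
force: [-0.4, 0.4, -0.9]
grip_width: 0.599
```

```bash
python3 go.py 0.4573 0.2749 0.195 100; python3 - <<'E'
from h import *
s=cam("scene"); crop(s,300,60,100,90,7,"h1")
E
```

```text
slide [33.5  0.3 -4.3] turn [0.3 0.2 0.4]
pos [0.458  0.2707 0.2285] jaw -79.7 q6 1.86 F [-0.4  0.4 -0.9] T [-0.01  0.04 -0.08] w 0.599 t 33.2
```

View pics/h1.png

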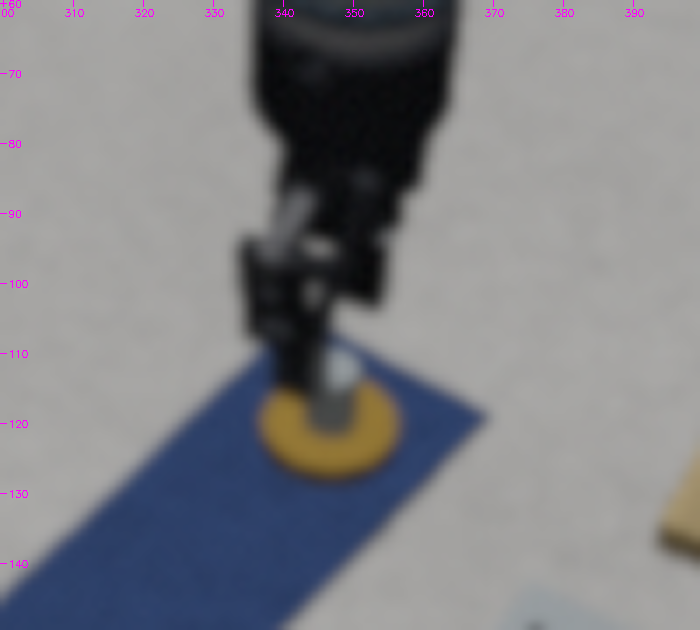

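The knob stands between the fingers at (347,113). Shift 4 mm sideways, down, grasp.

>>> servo_tool([
  {"slide": [5, 0, -4.2], "turn": [0, 0, 0], "hand": 0.2},
  {"slide": [15, 0, -4.2], "turn": [0, 0, 0], "hand": 0.2},
  {"slide": [25, 0, -4.2], "turn": [0, 0, 0], "hand": 0.2},
  {"slide": [33, 0, -4.2], "turn": [0, 0, 0], "hand": 0.1},
  {"slide": [33, 0, -4.2], "turn": [0, 0, 0], "hand": 0},
], squeeze=40)

```text
clock: 33.65
position: [0.4572, 0.2763, 0.1979]
tcp_rot: [0.543, 0.452, 0.544, -0.454]
force: [-0.1, 0.1, -0.3]
grip_width: 0.504
```

```bash
python3 go.py 0.4573 0.2749 0.195 100
```

```text
slide [ 2.9 -0.1  1.4] turn [0.4 0.1 0.2]
pos [0.4572 0.2763 0.1979] jaw -79.6 q6 1.87 F [-0.1  0.1 -0.3] T [ 0.02  0.03 -0.02] w 0.504 t 33.6
```

>>> servo_tool([
  {"slide": [3, 0, 1.4], "turn": [0, 0, 0], "hand": 0},
  {"slide": [3, 0, 1.4], "turn": [0, 0, 0], "hand": 0},
  {"slide": [3, 0, 1.4], "turn": [0, 0, 0], "hand": -0.2},
  {"slide": [3, 0, 1.4], "turn": [0, 0, 0], "hand": -0.4},
  {"slide": [3, 0, 1.4], "turn": [0, 0, 0], "hand": -0.6},
])

```text
clock: 34.07
position: [0.4583, 0.2753, 0.1981]
tcp_rot: [0.543, 0.453, 0.543, -0.452]
force: [0.4, 0.2, -0.2]
grip_width: 0.237
```

>>> servo_tool([
  {"slide": [0, 0, 0], "turn": [0, 0, 0], "hand": -0.8},
  {"slide": [0, 0, 0], "turn": [0, 0, 0], "hand": -1},
  {"slide": [0, 0, 0], "turn": [0, 0, 0], "hand": -1},
], squeeze=60)

```text
clock: 34.32
position: [0.4583, 0.2753, 0.1982]
tcp_rot: [0.543, 0.453, 0.543, -0.452]
force: [0.4, -0.1, 3.8]
grip_width: 0.232
```

```bash
python3 go.py 0.4573 0.2749 0.195 100
```

```text
slide [ 3.2 -1.1  0.2] turn [ 0.4 -0.  -0.1]
pos [0.4583 0.2753 0.1982] jaw -79.6 q6 1.87 F [ 0.4 -0.1  3.8] T [-0.06 -0.   -0.07] w 0.232 t 34.3
```

>>> servo_tool([
  {"slide": [-10, 0, 0], "turn": [0, 0, 0], "hand": -1},
  {"slide": [-40, 0, 0], "turn": [0, 0, 0], "hand": -1},
  {"slide": [-80, 0, 0], "turn": [0, 0, 0], "hand": -1},
  {"slide": [-105, 0, 0], "turn": [0, 0, 0], "hand": -1},
  {"slide": [-105, 0, 0], "turn": [0, 0, 0], "hand": -1},
])

```text
clock: 34.73
position: [0.4588, 0.2756, 0.31]
tcp_rot: [0.545, 0.456, 0.542, -0.449]
force: [0.0, 0.5, -0.9]
grip_width: 0.23
```

```bash
python3 go.py 0.6307 0.1857 0.30 100
```

```text
slide [ 11.2 152.8 119.5] turn [ 0.4 -0.2 -0.6]
pos [0.4588 0.2756 0.31  ] jaw -79.6 q6 1.87 F [ 0.   0.5 -0.9] T [-0.01 -0.05  0.04] w 0.23 t 34.7
```

>>> servo_tool([
  {"slide": [2, 152, 119], "turn": [0, 0, 0], "hand": -1},
  {"slide": [2, 152, 119], "turn": [0, 0, 0], "hand": -1},
  {"slide": [2, 152, 119], "turn": [0, 0, 0], "hand": -1},
  {"slide": [2, 152, 119], "turn": [0, 0, 0], "hand": -1},
  {"slide": [2, 152, 119], "turn": [0, 0, 0], "hand": -1},
])

```text
clock: 35.15
position: [0.6313, 0.1831, 0.2988]
tcp_rot: [0.543, 0.453, 0.543, -0.454]
force: [-1.0, 0.4, -1.2]
grip_width: 0.233
```

>>> servo_tool([
  {"slide": [5, 4, 3], "turn": [0, 0, 0], "hand": -1},
  {"slide": [10, 4, 3], "turn": [0, 0, 0], "hand": -1},
  {"slide": [10, 4, 3], "turn": [0, 0, 0], "hand": -1},
  {"slide": [10, 4, 3], "turn": [0, 0, 0], "hand": -1},
])

```text
clock: 35.48
position: [0.6324, 0.1841, 0.2892]
tcp_rot: [0.543, 0.452, 0.544, -0.453]
force: [0.3, 0.3, -0.9]
grip_width: 0.231
```

```bash
python3 go.py 0.6307 0.1857 0.265 100
```

```text
slide [24.2 -1.3 -1.9] turn [ 0.4 -0.   0.2]
pos [0.6324 0.1841 0.2892] jaw -79.6 q6 1.62 F [ 0.3  0.3 -0.9] T [-0.01 -0.01 -0.07] w 0.231 t 35.5
```

>>> servo_tool([
  {"slide": [8, -1.5, -1.8], "turn": [0, 0, 0], "hand": -1},
  {"slide": [18, -1.5, -1.8], "turn": [0, 0, 0], "hand": -1},
  {"slide": [26, -1.5, -1.8], "turn": [0, 0, 0], "hand": -1},
  {"slide": [26, -1.5, -1.8], "turn": [0, 0, 0], "hand": -1},
  {"slide": [26, -1.5, -1.8], "turn": [0, 0, 0], "hand": -1},
])

```text
clock: 35.9
position: [0.6311, 0.185, 0.263]
tcp_rot: [0.543, 0.452, 0.544, -0.453]
force: [0.8, -1.2, -1.0]
grip_width: 0.233
```

```bash
python3 go.py 0.6307 0.1857 0.2442 100; python3 - <<'E'
from ov import *
s=cam("scene"); t=cam("top"); p=bot.observe()["position"]; zb=p[2]-.194
a=np.radians([91,211,331]); cc=[.6292,.1857]
a2=a+np.pi/3; print(proj(s,np.c_[cc[0]+.033*np.cos(a2),cc[1]+.033*np.sin(a2),[.05]*3]).round(1).tolist())
ov(s,355,115,60,65,11,"i1",[(p[0]-.0015,p[1]+.0000,zb)])
ov(t,200,145,60,60,11,"i2",[(p[0]-.0015,p[1]+.0000,zb)])
E
```

```text
slide [18.8 -0.2 -0.8] turn [0.4 0.  0.1]
pos [0.6311 0.185  0.263 ] jaw -79.6 q6 1.62 F [ 0.8 -1.2 -1. ] T [ 0.01 -0.05  0.  ] w 0.233 t 35.9
[[376.3, 150.3], [375.5, 167.5], [395.2, 160.5]]
```

View pics/i1.png

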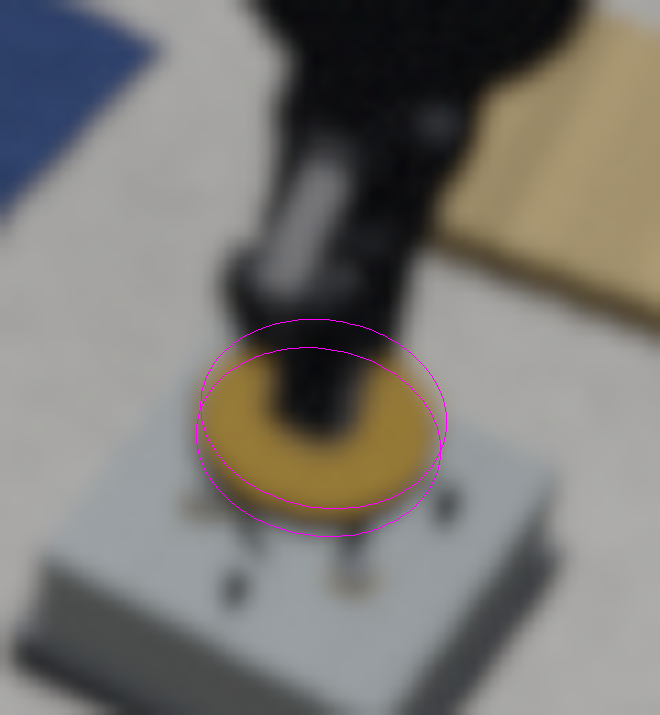

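View pics/i2.png

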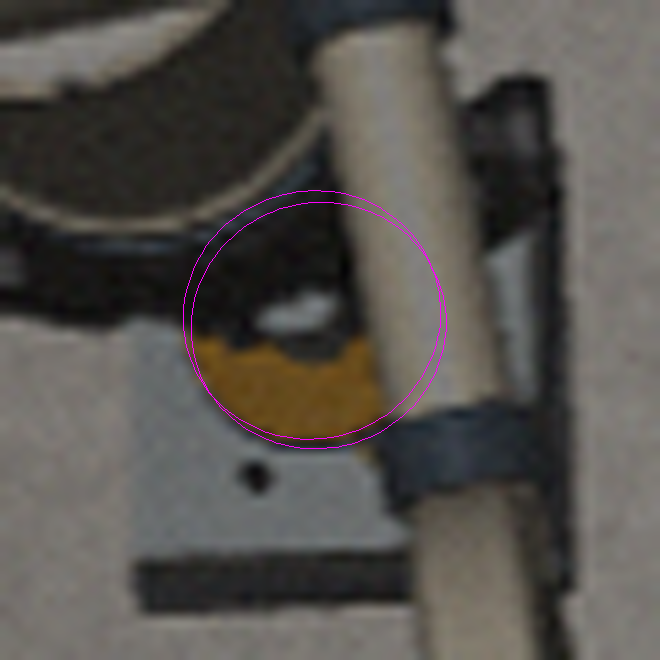

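Outline and pins agree in both views. Lowering onto M1.

>>> servo_tool([
  {"slide": [5, -0.3, -0.7], "turn": [0, 0, 0], "hand": -1},
  {"slide": [10, -0.3, -0.7], "turn": [0, 0, 0], "hand": -1},
  {"slide": [13, -0.3, -0.7], "turn": [0, 0, 0], "hand": -1},
  {"slide": [15, -0.3, -0.7], "turn": [0, 0, 0], "hand": -1},
  {"slide": [16, -0.3, -0.7], "turn": [0, 0, 0], "hand": -1},
])

```text
clock: 36.42
position: [0.6311, 0.1853, 0.2475]
tcp_rot: [0.543, 0.453, 0.543, -0.453]
force: [0.7, 0.4, -1.0]
grip_width: 0.228
```

>>> servo_tool([
  {"slide": [1, 0, 0], "turn": [0, 0, 0], "hand": -1},
  {"slide": [1, 0, 0], "turn": [0, 0, 0], "hand": -1},
  {"slide": [1, 0, 0], "turn": [0, 0, 0], "hand": -1},
])

```text
clock: 36.67
position: [0.6313, 0.1854, 0.2475]
tcp_rot: [0.543, 0.453, 0.543, -0.453]
force: [-0.0, -0.5, -0.7]
grip_width: 0.231
```

```bash
python3 go.py 0.6305 0.1857 0.2442 100
```

```text
slide [ 3.3 -0.7 -0.5] turn [ 0.4 -0.  -0. ]
pos [0.6313 0.1854 0.2475] jaw -79.6 q6 1.62 F [-0.  -0.5 -0.7] T [-0.05  0.04  0.03] w 0.231 t 36.7
```

>>> servo_tool([
  {"slide": [1, -0.7, -0.4], "turn": [0, 0, 0], "hand": -1},
  {"slide": [2, -0.7, -0.4], "turn": [0, 0, 0], "hand": -1},
  {"slide": [3, -0.7, -0.4], "turn": [0, 0, 0], "hand": -1},
  {"slide": [4, -0.7, -0.4], "turn": [0, 0, 0], "hand": -1},
  {"slide": [4, -0.7, -0.4], "turn": [0, 0, 0], "hand": -1},
])

```text
clock: 37.08
position: [0.6305, 0.1857, 0.244]
tcp_rot: [0.543, 0.453, 0.543, -0.453]
force: [-1.0, 0.1, 1.7]
grip_width: 0.232
```

```bash
python3 go.py 0.6305 0.1857 0.2442 100
```

```text
slide [-0.2  0.  -0. ] turn [ 0.4 -0.  -0. ]
pos [0.6305 0.1857 0.244 ] jaw -79.6 q6 1.62 F [-1.   0.1  1.7] T [-0.05  0.22  0.02] w 0.232 t 37.1
```

>>> servo_tool([
  {"slide": [0.7, 0, 0], "turn": [0, 0, 0], "hand": -1},
  {"slide": [0.7, 0, 0], "turn": [0, 0, 0], "hand": -1},
  {"slide": [0.7, 0, 0], "turn": [0, 0, 0], "hand": -1},
])

```text
clock: 37.33
position: [0.6305, 0.1857, 0.2439]
tcp_rot: [0.543, 0.453, 0.543, -0.452]
force: [-2.4, -0.3, 5.1]
grip_width: 0.231
```

>>> servo_tool([
  {"slide": [0, 0, 0], "turn": [0, 0, 0], "hand": -0.45},
  {"slide": [0, 0, 0], "turn": [0, 0, 0], "hand": -0.3},
  {"slide": [-2, 0, 0], "turn": [0, 0, 0], "hand": 0},
  {"slide": [-3, 0, 0], "turn": [0, 0, 0], "hand": 0.1},
  {"slide": [-3, 0, 0], "turn": [0, 0, 0], "hand": 0.1},
])

```text
clock: 37.75
position: [0.6306, 0.1857, 0.2458]
tcp_rot: [0.543, 0.453, 0.543, -0.453]
force: [0.7, 0.9, 0.7]
grip_width: 0.55
```

>>> servo_tool([
  {"slide": [-25, 0, 0], "turn": [0, 0, 0], "hand": 0.2},
  {"slide": [-60, 0, 0], "turn": [0, 0, 0], "hand": 0.2},
  {"slide": [-95, 0, 0], "turn": [0, 0, 0], "hand": 0.2},
  {"slide": [-95, 0, 0], "turn": [0, 0, 0], "hand": 0.2},
])

```text
clock: 38.08
position: [0.6309, 0.1858, 0.3504]
tcp_rot: [0.546, 0.457, 0.54, -0.449]
force: [1.3, 0.2, 2.2]
grip_width: 0.601
```

>>> servo_tool([
  {"slide": [-60, -190, 60], "turn": [0, 0, 0], "hand": 0.2},
  {"slide": [-60, -190, 60], "turn": [0, 0, 0], "hand": 0.2},
  {"slide": [-60, -190, 60], "turn": [0, 0, 0], "hand": 0.2},
  {"slide": [-60, -190, 60], "turn": [0, 0, 0], "hand": 0.2},
  {"slide": [-60, -190, 60], "turn": [0, 0, 0], "hand": 0.2},
])

```text
clock: 38.5
position: [0.4527, 0.0918, 0.4008]
tcp_rot: [0.543, 0.453, 0.543, -0.453]
force: [-0.2, -1.1, 1.4]
grip_width: 0.597
```

```bash
python3 go.py 0.40 0.15 0.4 100; python3 - <<'E'
from ov import *
s=cam("scene"); t=cam("top"); cv2.imwrite("pics/j_s.png",s["image"][:,:,::-1]); cv2.imwrite("pics/j_t.png",t["image"][:,:,::-1])
E
```

```text
slide [  0.7 -41.4 -66.8] turn [ 0.4  0.  -0. ]
pos [0.4527 0.0918 0.4008] jaw -79.6 q6 1.52 F [-0.2 -1.1  1.4] T [0.03 0.02 0.02] w 0.597 t 38.5
```

View pics/j_s.png

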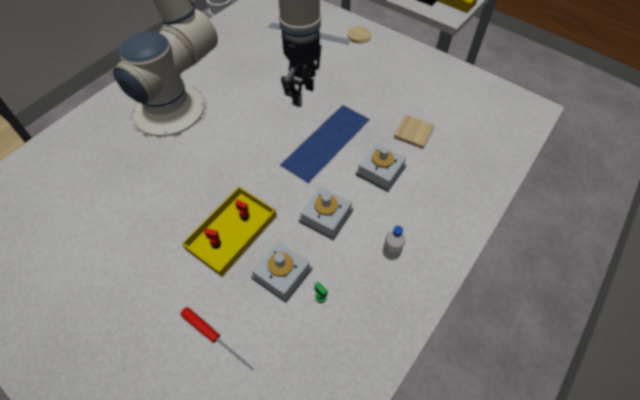

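View pics/j_t.png

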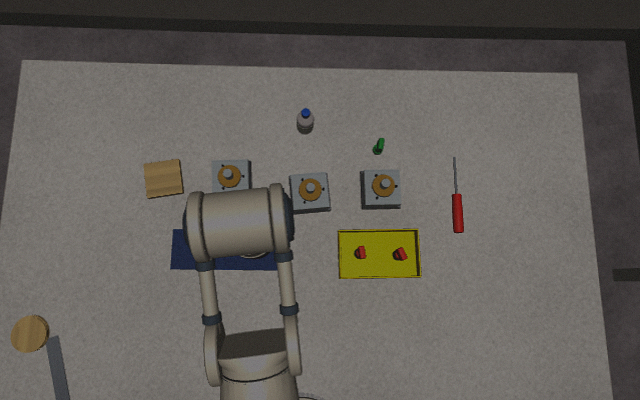

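All three cells are on mounts and both plugs are in the tray. A close-up check of the centring, with fresh overlays.

```bash
python3 - <<'E'
from ov import *
s=cam("scene"); t=cam("top"); S=[(.6108,-.1965,.05),(.5981,-.0138,.05),(.6292,.1857,.05)]
parts=[]
for c,n,w in((t,"t",44),(s,"s",44)):
    row=[]
    for i,x in enumerate(S):
        u,v=proj(c,[x[0],x[1],.055])[0].astype(int); nm=f"k_{n}{i}"; ov(c,u-w//2,v-w//2,w,w,6,nm,[x]); row.append(cv2.imread(f"pics/{nm}.png"))
    parts.append(np.hstack(row))
cv2.imwrite("pics/k.png",np.vstack(parts))
# fits of brass outline and levelness from depth
for i,x in enumerate(S):
    for c,n in((t,"top"),(s,"scene")):
        u,v=proj(c,[x[0],x[1],.055])[0].astype(int)
        m=brass(c,(u-16,v-16,u+16,v+16)); P=pc(c)[cv2.erode(m,np.ones((3,3)))>0]
        P=P[np.abs(P[:,2]-.06)<.01]
        A=np.c_[P[:,:2]-x[:2],np.ones(len(P))]; k=np.linalg.lstsq(A,P[:,2],rcond=None)[0]
        h=cv2.convexHull(np.argwhere(m)[:,::-1].astype(np.float32)); (e,ax,_)=cv2.fitEllipse(h)
        print(i,n,"ellipse ctr at z.058:",plane(c,*e,.058).round(4)[:2]-np.array(x[:2]),"tilt deg",np.degrees(k[:2]).round(1),"z",k[2].round(4),len(P))
E
```

```text
0 top ellipse ctr at z.058: [0.0007 0.0003] tilt deg [-0.4  1.1] z 0.059 152
0 scene ellipse ctr at z.058: [ 0.0016 -0.0012] tilt deg [0.9 0.2] z 0.0603 171
1 top ellipse ctr at z.058: [0. 0.] tilt deg [-0.3 -0. ] z 0.0593 171
1 scene ellipse ctr at z.058: [ 0.0011 -0.0022] tilt deg [ 1.2 -1.9] z 0.0603 130
2 top ellipse ctr at z.058: [0.e+00 1.e-04] tilt deg [-1.5  0.6] z 0.0594 165
2 scene ellipse ctr at z.058: [ 0.0009 -0.002 ] tilt deg [-0.  -3.3] z 0.0599 102
```

View pics/k.png

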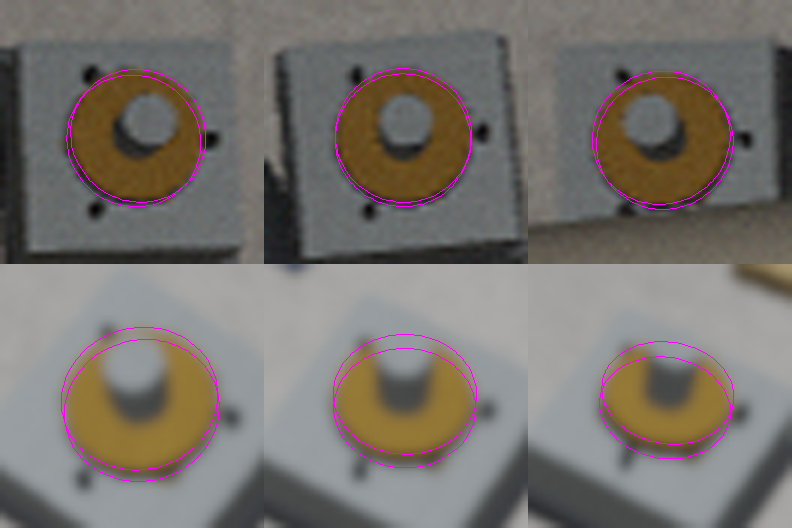

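The discs are centred within about 1 mm in the top view. Their upper faces lie at about 60 mm, as expected on the balls, and all pins are clear. Handing in.

>>> servo_tool([
  {"slide": [0, 0, 0], "turn": [0, 0, 0], "hand": 0.2},
  {"slide": [0, 0, 0], "turn": [0, 0, 0], "hand": 0.2},
])

```text
clock: 38.87
position: [0.4552, 0.0928, 0.3995]
tcp_rot: [0.543, 0.452, 0.544, -0.453]
force: [0.2, 0.4, 0.3]
grip_width: 0.601
```

```bash
python3 -c "
from workcell import bot
print(bot.close_job())"
```

```text
the job is handed in; nothing more can be done
None
```

I twisted both red plugs free and stood them in the yellow tray, then set the three mirror cells one on each mount. The job was handed in at about 39 s. The pull on the plugs measured at most about 10 N, and I saw neither block move off its saddle.

**Last checks:**
- **Centring:** in the top view all three discs are within about 1 mm of centre. The scene-view outline fit put them 2 to 2.5 mm off. I trust the top view, because the knob hides part of the disc in the scene view.
- **Height and pins:** the disc tops read 59 to 60 mm, as expected with the cells resting on the balls, and the pins stand clear of every disc in the views where they show.
- **Tilt:** the top view gave 0 to 1.5°. The scene view gave up to 3.3° on the cell on the left-hand mount (near the plywood), but from few, noisy depth points. I did not test rocking by touch.
- **Bystanders:** the bottle, plywood, screwdriver and green look-alike plug are where they were.

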